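# Make up two chassis-repair kits

## Robot

A 7-joint arm with a two-finger parallel gripper is mounted at the origin on the work surface. World frame = base frame: x ahead of the robot, y to its left, z up, the work surface at z = 0. Lengths are in mm, angles in degrees, forces in N, time in s.
With the tool pointing down it reaches from about 425 to 875 mm from the base axis. Payload 8.4 kg.
Tool frame: the origin (TCP) lies on the centre line of the jaws, within the pads' length; the fingertips stand 17 mm ahead of it and the grasp point (between the pads) lies 2 mm behind it (arm.tcp_to_tips is the distance from the TCP to the fingertips, in mm); z points along the fingers, y is the direction in which the jaws open and shut (so a half turn about z gives the same grasp; the last joint's range is limited). The gripper opens to 87 mm and grips with 3 to 60 N. Pads are 19 mm wide; open, the fingers measure 117 mm over their backs; the gripper's body (75 mm by 190 mm) begins 51 mm behind the grasp point.
Start: joints at [-71.746, 19.091, 2.286, 83.961, -0.768, 76.965, -3.352], TCP at [263.736, 594.06, 239.546] pointing down, gripper open.
Joint ranges: [-147.57, 147.57], [-21.85, 119.76], [-74.77, 79.35], [14.55, 137.4], [-85.83, 265.84], [4.83, 119.75], [-152.11, 152.11]. Speed limits (degrees/s): [127.2, 127.2, 159.86, 159.86, 180, 180, 180].

## Interface

Orientations are given as [roll, pitch, yaw] about the fixed x, y, z axes, in that order (R = Rz(yaw) Ry(pitch) Rx(roll)).
In Python, from workcell import arm, imaging, workorder gives the robot as it stands. The module is installed in compiled form; this text tells all that it offers.
- The arm moves only by the shell command python3 -m pendant 'ROWS' [FORCE]. ROWS is JSON, a list of rows, each an object of numbers: "ax", "ay", "az": the turn, a rotation vector about the tool's x, y, z in degrees; "dx", "dy", "dz": the shift along the tool's x, y, z in mm; "jaw": the opening, from -1 (shut) to 1 (fully open), so that 0 is half open. A call has 1 to 10 rows; each row is the pose to reach, as a shift and turn from the pose commanded when the call began, along the tool's axes at that moment; what a row does not reach only later rows make up. A row lasts 1/12 s, in which the tool goes at most 41.7 mm and 7.16 degrees, less where a joint would pass 70% of its speed; a pose out of reach is approached as far as the arm can. A call with a gripper value outside its range is refused whole. The fingers move at their own pace and stop on an object; FORCE is the grip in N (left out, the last holds). Time passes only in rows, so rows that repeat a pose let the fingers close. It gives the time, the measured TCP pose, the force and the opening at its end, in the units of the state.
- arm.sense(): the state, without advancing time (a new reading comes with each control period).
- imaging.grab_frame(name): name is "scene" or "top" or "wrist"; returns a dict with "image" (420x560x3 uint8, blue, green, red), "fx", "fy", "cx", "cy" (pixels), "cam_to_world" (4x4, takes a point from camera to world coordinates); the wrist camera has in their place "hand_eye" (4x4, takes a point from camera to tool coordinates, whose origin is the TCP and whose axes are the flange's). Camera axes: x right, y up, looking along -z (the intrinsics and any distortion apply to the point x, -y, -z); pixel columns grow to the right and rows downward; lengths in mm; the calibration is good to about 2 mm. The wrist camera is an equidistant fisheye: a pixel r from the principal point sees the ray r / f radians off the axis. A picture is of the moment at which its call begins: read the wrist's pose just before it. There is no depth.
- workorder.job_done(): hands the job in, once; it reports no verdict.
The state is a dict: "time": time; "qpos": joint angles; "qd": joint speeds; "joint_efforts": joint torques, N m; "tcp_pos": TCP position; "tool_rot": TCP orientation; "contact_force": force on the tool from outside, world axes, zero at the start; "wrist_torque": the same for the moment, N m; "finger_gap": finger opening in mm.
Only numpy, scipy, OpenCV 4.12 (cv2) and the standard library are available. Lean on these libraries where they do the work, as an engineer would, in place of code of your own. Each camera call takes 0.05 s, during which the arm holds its last target.

## Task

Make up the two fitting kits for the chassis repair. In the oblong tray put the hex nut in the short end bay nearest the robot, the taller sleeve in the middle bay and the U-shaped bracket in the long bay; in the round dish put the bolt and the shorter sleeve side by side. Set each piece down flat on the tray or dish floor, the same way up as it stands on the bench, and leave the tape roll, the tin and the sanding block where they are.

Things in the scene. Friction and masses are not known exactly. Their poses are not given: they have to be found in the camera images.
- bolt_mid (a point): Large plain steel hex bolt standing upright on its head, shank pointing up: hex head 36 mm across flats (42 over corners) and 14 mm thick, threaded shank 20 mm in diameter, 67 mm tall in all. The point is on the axis, half-way up (33.5 mm above its underside), on the shank. z up.
- tall_sleeve_mid (a point): The taller of two plain steel tube sleeves, standing on end: outside diameter 36 mm, bore 22 mm, 60 mm tall. The point is on the axis, half-way up (30 mm). z up.
- short_sleeve_mid (a point): The shorter of two plain steel tube sleeves, standing on end: outside diameter 36 mm, bore 22 mm, 32 mm tall. The point is on the axis, half-way up (16 mm). z up.
- nut_mid (a point): Large plain steel hex nut lying flat: 46 mm across flats, 53 mm over corners, bore 30 mm, 26 mm thick. The point is on the axis, half-way up (13 mm). z up; its x axis is square to one pair of flats (so are the directions 60 degrees either side).
- bracket_mid (a point): Plain steel U-shaped channel bracket, open side up: 60 mm long (its x), 40 mm wide over the two upright side walls (its y), 40 mm high, steel 5 mm thick, open at both ends. The point is its centre, half-way up (20 mm), between the walls. z up.
- tray: Fixed shallow tray, black floor, grey walls, left or right: 266 (x) x 98 (y) mm outside, floor 3 mm thick, walls and two cross dividers 4 mm thick, 11 mm high. Bays 90 mm wide (y): long bay 110 mm (centre x = +74 mm, far from the robot), middle 70 mm (x = -20 mm), short end bay 70 mm (x = -94 mm, nearest the robot). Origin under its centre at bench height.
- dish: Shallow round dark steel parts dish, held to the bench by its magnet foot, on the other side from the tray: 162 mm across the rim, inside 148 mm across at the floor, floor 3 mm thick, rim 11 mm high. Origin under its centre, at bench height.
- tape_mid (a point): Roll of tan masking tape lying flat among the stock, 64 mm across, 24 mm high; not part of the job. The point is its centre, half-way up.
- tin_mid (a point): Small round tin with a green lid among the stock, 57 mm across, 36 mm high; not part of the job. The point is its centre, half-way up.
- sander_mid (a point): Dark rubber sanding block with a red sole among the stock, 62 x 38 mm, 26 mm high; not part of the job. The point is its centre, half-way up.
Things that resemble listed ones, but are neither listed nor needed, are in the scene too. What is shaped like the part that bears nut_mid but orange or purple is not meant.

How it is judged (in metres and radians):
At the end, for the whole second after the job is handed in: In the tray: nut in short bay (within 13.5 mm of centre along, 24 across), taller sleeve in middle bay (19, 29), bracket in long bay (37, 28). In the dish: bolt and shorter sleeve within 57 mm of centre. All on the floor (5 mm), same way up (0.12 rad), released, at rest (x of nut_mid in the frame of tray between -0.1075 and -0.0805 m and y of nut_mid in the frame of tray between -0.024 and 0.024 m and z of nut_mid in the frame of tray between 0.011 and 0.021 m and x of tall_sleeve_mid in the frame of tray between -0.039 and -0.001 m and y of tall_sleeve_mid in the frame of tray between -0.029 and 0.029 m and z of tall_sleeve_mid in the frame of tray between 0.028 and 0.038 m and x of bracket_mid in the frame of tray between 0.037 and 0.111 m and y of bracket_mid in the frame of tray between -0.028 and 0.028 m and z of bracket_mid in the frame of tray between 0.018 and 0.028 m and horizontal distance between each of bolt_mid, short_sleeve_mid and dish below 0.057 m and z of bolt_mid in the frame of dish between 0.0315 and 0.0415 m and z of short_sleeve_mid in the frame of dish between 0.014 and 0.024 m and angle between each of bolt_mid, tall_sleeve_mid, short_sleeve_mid, nut_mid, bracket_mid's own z axis and vertical below 0.12 rad and linear speed of each of bolt, tall_sleeve, short_sleeve, nut, bracket below 0.02 m/s); the robot touches nothing.
It fails at once if the tape roll is shifted by more than 25 mm (distance of tape_mid from where it was at the start of the episode above 0.025 m).
It fails at once if the tin is shifted by more than 25 mm (distance of tin_mid from where it was at the start of the episode above 0.025 m).
It fails at once if the sanding block is shifted by more than 25 mm (distance of sander_mid from where it was at the start of the episode above 0.025 m).
It also fails if it takes over 128 s, if anything falls off the work surface, if the arm or the gripper's body presses on something with over 40 N, if the wrist force passes 120 N, or if a joint passes its speed limit or range.

## Working session

There is one attempt and no reset: what is moved stays moved. The work goes in short steps, Python scripts to look and compute and a shell command to move; the robot and the scene stay as the last step left them, time stands still between calls to the robot, and variables do not carry over. Pictures are saved under pics/ and viewed, and the job is handed in when it is done.

```bash
mkdir -p pics
python3 - <<'E'
from workcell import arm, imaging
import cv2, numpy as np
np.set_printoptions(precision=3,suppress=True)
print(arm.sense())
for n in ("scene","top","wrist"):
    f=imaging.grab_frame(n); cv2.imwrite(f"pics/{n}0.png",f["image"])
    print(n,{k:v for k,v in f.items() if k!="image"})
E
```

```text
{'time': 0.0, 'qpos': array([-71.745,  19.133,   2.285,  84.011,  -0.767,  76.965,  -3.351]), 'qd': array([-0.021,  0.061,  0.032, -0.013,  0.059, -0.09 ,  0.008]), 'joint_efforts': array([  0.001, -65.637,   1.336, -40.379,  -0.06 ,   0.045,   0.   ]), 'tcp_pos': array([263.59 , 593.676, 238.642]), 'tool_rot': array([-179.906,    0.007,  156.062]), 'contact_force': array([-1.033, -0.747, -0.776]), 'wrist_torque': array([ 0.035,  0.003, -0.049]), 'finger_gap': 87.57370504292537}
scene {'fx': 483.15408588441795, 'fy': 483.15408588441795, 'cx': 281.0345421119116, 'cy': 211.70704131301682, 'cam_to_world': array([[   0.576,   -0.545,    0.609, 1227.184],
       [   0.817,    0.376,   -0.436, -412.329],
       [   0.008,    0.749,    0.662,  711.679],
       [   0.   ,    0.   ,    0.   ,    1.   ]])}
top {'fx': 469.0607291105273, 'fy': 469.0607291105273, 'cx': 283.3695086026267, 'cy': 201.53748541877619, 'cam_to_world': array([[  -0.005,    0.994,   -0.11 ,  469.19 ],
       [  -1.   ,   -0.006,   -0.004,   18.033],
       [  -0.005,    0.11 ,    0.994, 1109.466],
       [   0.   ,    0.   ,    0.   ,    1.   ]])}
wrist {'fx': 325.19226210127806, 'fy': 325.19226210127806, 'cx': 280.55526089525097, 'cy': 208.05776528599824, 'hand_eye': array([[  -0.   ,    0.967,    0.254,   69.298],
       [   1.   ,   -0.   ,    0.001,    0.43 ],
       [   0.001,    0.254,   -0.967, -146.26 ],
       [   0.   ,    0.   ,    0.   ,    1.   ]])}
```

View pics/top0.png

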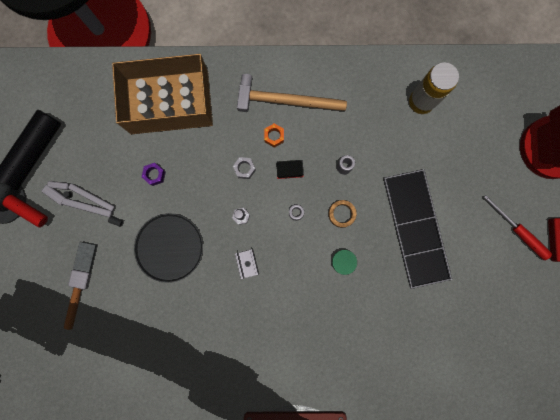

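View pics/scene0.png

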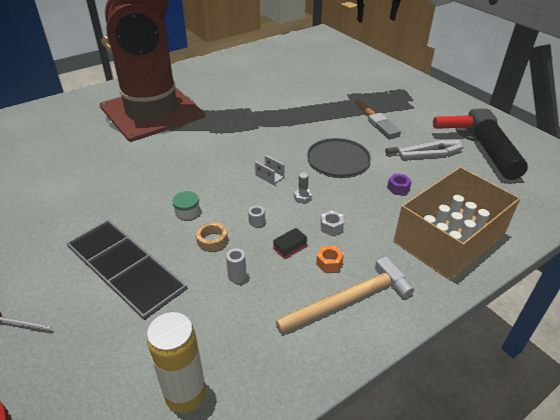

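View pics/wrist0.png

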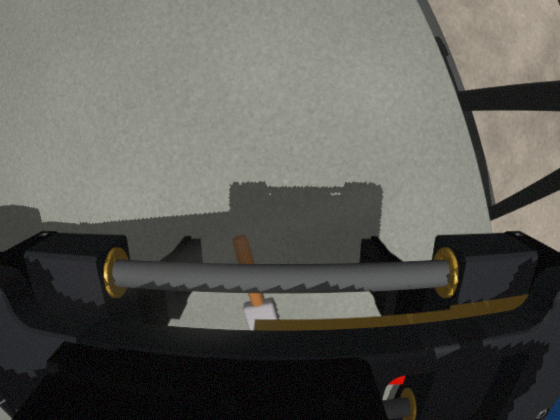

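The top view shows the pieces. Bolt is at about (241,215), nut (244,168), bracket (247,263), short sleeve (296,212), tall sleeve (346,163), tray (417,229) and dish (169,247). The wrist view shows bench and the brush under the gripper. I'll enlarge the relevant regions.

```bash
cat > h.py <<'E'
import numpy as np, cv2
from workcell import arm, imaging
from scipy.spatial.transform import Rotation as R
np.set_printoptions(precision=1,suppress=True)
def px2w(f,u,v,z):
    d=np.array([(u-f["cx"])/f["fx"],-(v-f["cy"])/f["fy"],-1.])
    T=f["cam_to_world"]; d=T[:3,:3]@d; o=T[:3,3]; return o+d*(z-o[2])/d[2]
def w2px(f,p):
    T=f["cam_to_world"]; c=T[:3,:3].T@(np.array(p,float)-T[:3,3])
    return f["cx"]+f["fx"]*c[0]/-c[2], f["cy"]-f["fy"]*c[1]/-c[2]
def toolT(s=None):
    s=s or arm.sense(); T=np.eye(4); T[:3,:3]=R.from_euler('xyz',s["tool_rot"],degrees=True).as_matrix(); T[:3,3]=s["tcp_pos"]; return T
def go(x,y,z,yaw=None):
    "shift in tool axes (from measured pose) and turn about tool z (jaw y along world yaw, mod 180)"
    s=arm.sense(); T=toolT(s); d=T[:3,:3].T@(np.array([x,y,z])-T[:3,3])
    out="d=%s tcp=%s rot=%s"%(d,s["tcp_pos"],s["tool_rot"])
    jy=np.degrees(np.arctan2(T[1,1],T[0,1])); out+=" jaw dir %.1f q1 %.0f q7 %.1f"%(jy,s["qpos"][0],s["qpos"][6])
    if yaw is not None:
        a=(yaw-jy+90)%180-90; out+=" turn world %.1f -> az %.1f"%(a,-a)
    print(out)
E
python3 - <<'E'
from h import *
f=imaging.grab_frame("top"); im=f["image"]
c=im[120:300,130:460]; cv2.imwrite("pics/topcrop.png",cv2.resize(im[145:285,220:360],None,fx=4.2,fy=4.2,interpolation=cv2.INTER_CUBIC))
cv2.imwrite("pics/traycrop.png",cv2.resize(im[160:295,375:460],None,fx=4.2,fy=4.2,interpolation=cv2.INTER_CUBIC))
g=imaging.grab_frame("scene")["image"]
cv2.imwrite("pics/scrop.png",cv2.resize(g[140:300,150:370],None,fx=3.5,fy=3.5,interpolation=cv2.INTER_CUBIC))
E
```

```text
(no output)
```

View pics/topcrop.png

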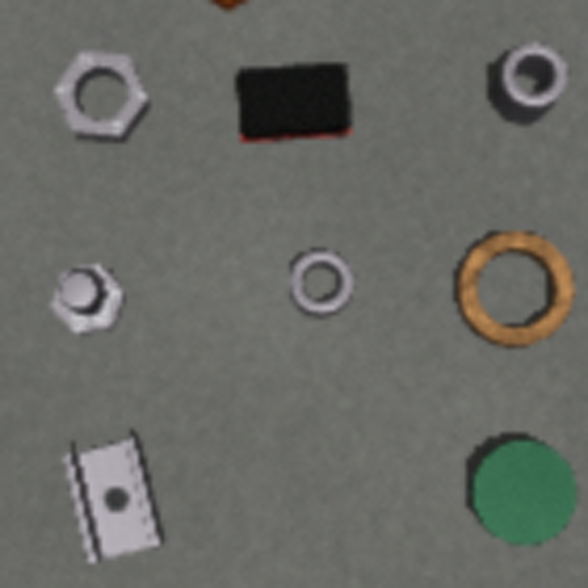

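View pics/traycrop.png

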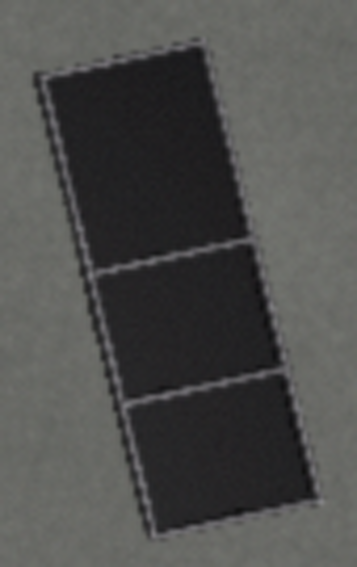

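View pics/scrop.png

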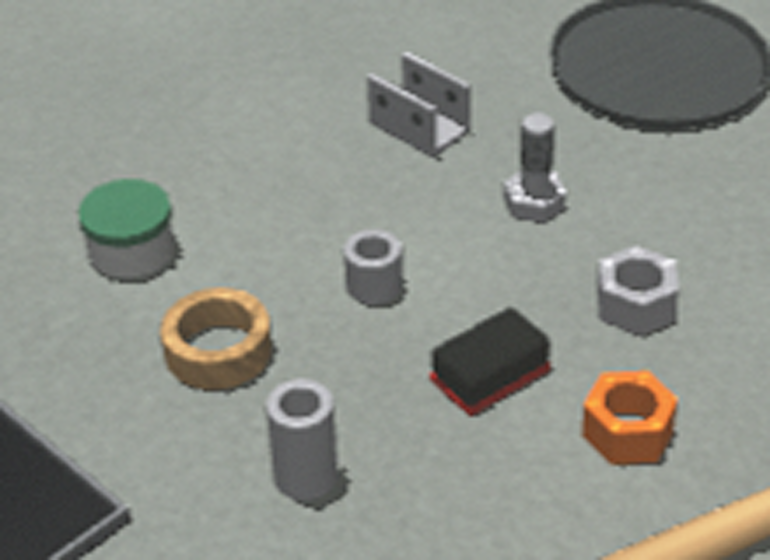

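Run:
```python
from h import *
f=imaging.grab_frame("top")
P=lambda x,y,z:px2w(f,220+(x+.5)/4.2-.5,145+(y+.5)/4.2-.5,z)
for n,x,y,z in [("nut",101,94,26),("tall",534,75,60),("short",321,282,32),("bolt",80,289,67),("brkt",116,498,5),("tin",524,491,36),("tape",515,289,24),("sander",294,101,26)]: print(n,P(x,y,z))
Q=lambda x,y,z:px2w(f,375+(x+.5)/4.2-.5,160+(y+.5)/4.2-.5,z)
c=[Q(*p,11) for p in [(40,76),(204,42),(320,501),(153,534)]]
print("tray",np.array(c),np.mean(c,0),[np.linalg.norm(c[i]-c[i-1]) for i in range(4)])
d=(c[0]+c[1]-c[2]-c[3]);print("tray yaw",np.degrees(np.arctan2(d[1],d[0])))
g=cv2.cvtColor(f["image"],cv2.COLOR_BGR2GRAY)
# dish
m=((g<60)*255).astype(np.uint8)[200:295,125:215]
cs=max(cv2.findContours(m,0,cv2.CHAIN_APPROX_NONE)[0],key=cv2.contourArea); e=cv2.fitEllipse(cs)
u,v=e[0][0]+125,e[0][1]+200; print("dish",e,px2w(f,u,v,8), e[1][0]/f["fx"]*1100)
for n,(x0,y0,w,h),t in [("nut",(225,150,40,38),125),("brkt",(230,243,36,42),130)]:
    G=cv2.resize(g[y0:y0+h,x0:x0+w],None,fx=4,fy=4,interpolation=cv2.INTER_CUBIC)
    m=((G>t)*255).astype(np.uint8); cs=max(cv2.findContours(m,0,cv2.CHAIN_APPROX_NONE)[0],key=cv2.contourArea)
    z=26 if n=="nut" else 5
    W=np.array([px2w(f,x0+(p[0]+.5)/4-.5,y0+(p[1]+.5)/4-.5,z)[:2] for p in cs[:,0]])
    r=cv2.minAreaRect(W.astype(np.float32)); print(n,r)
    c=W.mean(0); h=cv2.convexHull(W.astype(np.float32))[:,0]
    # width vs direction
    ws=[(np.ptp(h@[np.cos(a),np.sin(a)])) for a in np.radians(range(0,180,5))]; print(np.array(ws))
    if n=="nut":
        s=np.array(ws); s=(s[:12]+s[12:24]+s[24:])/3; print("flat dirs",5*np.argmin(s),s)
```

```text
nut [670.9 115.2  26. ]
tall [ 673.5 -122.    60. ]
short [564.4  -6.6  32. ]
bolt [558.3 122.2  67. ]
brkt [446.8 107.8   5. ]
tin [ 450.1 -115.2   36. ]
tape [ 560.6 -113.9   24. ]
sander [666.3   7.5  26. ]
tray [[ 645.9 -216.2   11. ]
 [ 664.7 -309.2   11. ]
 [ 408.5 -363.2   11. ]
 [ 391.  -270.8   11. ]] [ 527.5 -289.9   11. ] [np.float64(260.64072398518925), np.float64(94.91926254189495), np.float64(261.8801683682466), np.float64(93.99724099253687)]
tray yaw 11.994895160745738
dish ((43.161861419677734, 47.366119384765625), (65.91339111328125, 68.86988067626953), 43.67851638793945) [484.6 292.8   8. ] 154.57429225017194
nut ((671.8821411132812, 115.87049102783203), (46.11280059814453, 51.33660125732422), 53.7285041809082)
[46.5 48.2 49.5 50.4 51.  51.1 51.  50.5 49.8 48.8 47.4 46.1 47.8 49.5
 50.8 51.7 52.3 52.4 52.2 51.8 51.  49.9 48.3 46.8 48.1 49.3 50.2 50.7
 51.2 51.3 51.  50.4 49.5 48.1 46.5 45.6]
flat dirs 55 [47.5 49.  50.2 51.  51.5 51.6 51.4 50.9 50.1 48.9 47.4 46.2]
brkt ((446.3824462890625, 106.5743179321289), (60.99365997314453, 31.997272491455078), 14.367438316345215)
[64.8 63.6 62.1 60.9 62.7 64.2 65.4 66.1 66.3 66.  65.5 64.4 62.8 60.7
 58.2 55.3 51.9 48.1 44.  40.  35.8 32.5 36.5 40.9 45.  48.9 52.5 55.6
 58.4 60.7 62.6 64.1 65.2 65.9 66.  65.6]
```

Measured sizes match the given ones: nut 46 across flats, bracket 61 long, tray 94x261 and dish 155. Tray yaw is 12°, bracket yaw about 14° and the nut flat normals are at about 56/116/176°. I'll take the bolt first.

```bash
python3 -c "
from h import *
go(558,122,150,104)"
```

```text
d=[-460.5 -311.9   89.4] tcp=[263.7 594.  239.3] rot=[-180.     0.   156.1] jaw dir 66.1 q1 -72 q7 -3.4 turn world 37.9 -> az -37.9
```

```bash
python3 -m pendant '[{"dx":-300,"dy":-200,"dz":0,"az":-38},{"dx":-300,"dy":-200,"dz":0,"az":-38},{"dx":-300,"dy":-200,"dz":0,"az":-38},{"dx":-300,"dy":-200,"dz":0,"az":-38},{"dx":-300,"dy":-200,"dz":0,"az":-38},{"dx":-300,"dy":-200,"dz":0,"az":-38},{"dx":-300,"dy":-200,"dz":0,"az":-38},{"dx":-300,"dy":-200,"dz":0,"az":-38},{"dx":-300,"dy":-200,"dz":0,"az":-38},{"dx":-300,"dy":-200,"dz":0,"az":-38}]' 40
python3 -c "
from h import *
go(558,122,150,104)"
```

```text
d=[-460.5 -311.9   89.4] tcp=[263.7 594.  239.3] rot=[-180.     0.   156.1] jaw dir 66.1 q1 -72 q7 -3.4 turn world 37.9 -> az -37.9schema error: expected keys ax, ay, az, dx, dy, dz, jaw
```

```bash
python3 -m pendant '[{"ax":0,"ay":0,"az":-38,"dx":-300,"dy":-200,"dz":0,"jaw":1},{"ax":0,"ay":0,"az":-38,"dx":-300,"dy":-200,"dz":0,"jaw":1},{"ax":0,"ay":0,"az":-38,"dx":-300,"dy":-200,"dz":0,"jaw":1},{"ax":0,"ay":0,"az":-38,"dx":-300,"dy":-200,"dz":0,"jaw":1},{"ax":0,"ay":0,"az":-38,"dx":-300,"dy":-200,"dz":0,"jaw":1},{"ax":0,"ay":0,"az":-38,"dx":-300,"dy":-200,"dz":0,"jaw":1},{"ax":0,"ay":0,"az":-38,"dx":-300,"dy":-200,"dz":0,"jaw":1},{"ax":0,"ay":0,"az":-38,"dx":-300,"dy":-200,"dz":0,"jaw":1},{"ax":0,"ay":0,"az":-38,"dx":-300,"dy":-200,"dz":0,"jaw":1},{"ax":0,"ay":0,"az":-38,"dx":-300,"dy":-200,"dz":0,"jaw":1}]' 40
python3 -c "
from h import *
go(558,122,150,104)"
```

```text
time: 1.13
tcp_pos: [461.0, 282.3, 240.0]
tool_rot: [-179.9, 0.1, -166.5]
contact_force: [0.6, 0.0, 0.2]
finger_gap: 86.8
d=[ -56.8 -178.3   90.5] tcp=[461.  282.3 240. ] rot=[-179.9    0.1 -166.5] jaw dir 103.5 q1 -46 q7 68.2 turn world 0.5 -> az -0.5
```

```bash
python3 -m pendant '[{"ax":0,"ay":0,"az":0,"dx":-57,"dy":-178,"dz":90,"jaw":1},{"ax":0,"ay":0,"az":0,"dx":-57,"dy":-178,"dz":90,"jaw":1},{"ax":0,"ay":0,"az":0,"dx":-57,"dy":-178,"dz":90,"jaw":1},{"ax":0,"ay":0,"az":0,"dx":-57,"dy":-178,"dz":90,"jaw":1},{"ax":0,"ay":0,"az":0,"dx":-57,"dy":-178,"dz":90,"jaw":1},{"ax":0,"ay":0,"az":0,"dx":-57,"dy":-178,"dz":90,"jaw":1},{"ax":0,"ay":0,"az":0,"dx":-57,"dy":-178,"dz":90,"jaw":1},{"ax":0,"ay":0,"az":0,"dx":-57,"dy":-178,"dz":90,"jaw":1}]' 40
cat >> h.py <<'E'
def wpx(f,T,p):
    "world point -> wrist pixel"
    X=np.linalg.inv(T@f["hand_eye"])@np.append(np.array(p,float),1); x=np.array([X[0],-X[1],-X[2]])
    th=np.arctan2(np.hypot(x[0],x[1]),x[2]); n=np.hypot(x[0],x[1])+1e-9
    return f["cx"]+f["fx"]*th*x[0]/n, f["cy"]+f["fy"]*th*x[1]/n
def wray(f,T,u,v,z):
    a=np.array([(u-f["cx"])/f["fx"],(v-f["cy"])/f["fy"]]); r=np.hypot(*a)+1e-12
    d=np.array([np.sin(r)*a[0]/r,-np.sin(r)*a[1]/r,-np.cos(r)]); M=T@f["hand_eye"]; d=M[:3,:3]@d; o=M[:3,3]
    return o+d*(z-o[2])/d[2]
def wshot(name,pts=()):
    T=toolT(); f=imaging.grab_frame("wrist"); im=f["image"].copy()
    for p in pts:
        u,v=wpx(f,T,p); print("pred",p,round(u,1),round(v,1)); cv2.circle(im,(int(round(u)),int(round(v))),3,(0,0,255),1)
    cv2.imwrite("pics/%s.png"%name,im); return f,T
E
python3 -c "
from h import *
go(558,122,42,104)
wshot('w_bolt',[(558,122,67),(446.5,107,5)])"
```

```text
time: 1.8
tcp_pos: [555.2, 131.4, 149.5]
tool_rot: [180.0, -0.0, -165.9]
contact_force: [-0.7, 0.5, -0.0]
finger_gap: 86.7
d=[ -0.5  -9.8 107.5] tcp=[555.2 131.4 149.5] rot=[ 180.    -0.  -165.9] jaw dir 104.1 q1 -33 q7 90.3 turn world -0.1 -> az 0.1
pred (558, 122, 67) 267.0 220.5
pred (446.5, 107, 5) 283.5 77.7
```

View pics/w_bolt.png

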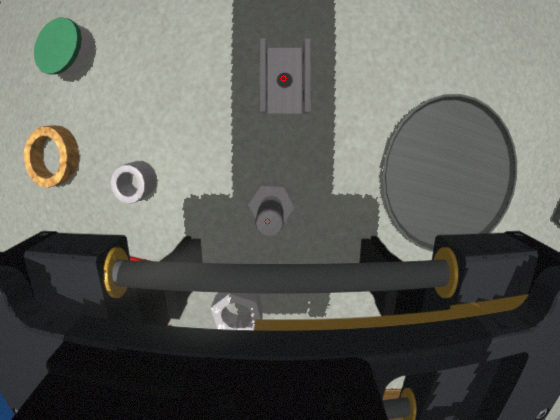

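Wrist view confirms the calibration: the predicted bolt top (267,221) and bracket hole (284,78) both fall on the parts. I'll check whether the arm has settled.

```bash
python3 -c "
from h import *
go(558,122,42,104)"
```

```text
d=[ -0.3 -10.7 107.9] tcp=[555.1 132.2 149.9] rot=[ 180.     0.  -165.9] jaw dir 104.1 q1 -33 q7 90.3 turn world -0.1 -> az 0.1
```

```bash
python3 -m pendant '[{"ax":0,"ay":0,"az":0,"dx":0,"dy":-10.5,"dz":20,"jaw":1},{"ax":0,"ay":0,"az":0,"dx":0,"dy":-10.5,"dz":45,"jaw":1},{"ax":0,"ay":0,"az":0,"dx":0,"dy":-10.5,"dz":75,"jaw":1},{"ax":0,"ay":0,"az":0,"dx":0,"dy":-10.5,"dz":107,"jaw":1},{"ax":0,"ay":0,"az":0,"dx":0,"dy":-10.5,"dz":107,"jaw":1},{"ax":0,"ay":0,"az":0,"dx":0,"dy":-10.5,"dz":107,"jaw":1},{"ax":0,"ay":0,"az":0,"dx":0,"dy":-10.5,"dz":107,"jaw":1}]' 40
python3 -c "
from h import *
go(558,122,42,104)"
```

```text
time: 2.43
tcp_pos: [558.8, 121.8, 44.5]
tool_rot: [180.0, 0.1, -165.9]
contact_force: [0.3, 0.2, 0.3]
finger_gap: 87.1
d=[0.7 0.4 2.5] tcp=[558.8 121.8  44.5] rot=[ 180.     0.1 -165.9] jaw dir 104.1 q1 -31 q7 93.7 turn world -0.1 -> az 0.1
```

```bash
python3 -m pendant '[{"ax":0,"ay":0,"az":0,"dx":0,"dy":0,"dz":0,"jaw":-1},{"ax":0,"ay":0,"az":0,"dx":0,"dy":0,"dz":0,"jaw":-1},{"ax":0,"ay":0,"az":0,"dx":0,"dy":0,"dz":0,"jaw":-1},{"ax":0,"ay":0,"az":0,"dx":0,"dy":0,"dz":0,"jaw":-1},{"ax":0,"ay":0,"az":0,"dx":0,"dy":0,"dz":0,"jaw":-1},{"ax":0,"ay":0,"az":0,"dx":0,"dy":0,"dz":0,"jaw":-1},{"ax":0,"ay":0,"az":0,"dx":0,"dy":0,"dz":0,"jaw":-1},{"ax":0,"ay":0,"az":0,"dx":0,"dy":0,"dz":0,"jaw":-1}]' 40
```

```text
time: 3.1
tcp_pos: [557.8, 120.5, 42.5]
tool_rot: [-180.0, -0.0, -165.9]
contact_force: [0.9, -0.0, -0.2]
finger_gap: 41.5
```

```bash
python3 -m pendant '[{"ax":0,"ay":0,"az":0,"dx":0,"dy":0,"dz":0,"jaw":-1},{"ax":0,"ay":0,"az":0,"dx":0,"dy":0,"dz":0,"jaw":-1},{"ax":0,"ay":0,"az":0,"dx":0,"dy":0,"dz":0,"jaw":-1},{"ax":0,"ay":0,"az":0,"dx":0,"dy":0,"dz":0,"jaw":-1},{"ax":0,"ay":0,"az":0,"dx":0,"dy":0,"dz":0,"jaw":-1},{"ax":0,"ay":0,"az":0,"dx":0,"dy":0,"dz":0,"jaw":-1},{"ax":0,"ay":0,"az":0,"dx":0,"dy":0,"dz":0,"jaw":-1}]' 40
python3 -c "
from h import *
s=np.array([485,293.]); go(*(s+[-33,0]),125,104);go(*(s+[33,0]),125,104)"
```

```text
time: 3.68
tcp_pos: [557.8, 120.7, 42.5]
tool_rot: [180.0, -0.0, -165.9]
contact_force: [0.1, 1.6, -0.8]
finger_gap: 18.9
d=[ 60.7 192.9 -82.5] tcp=[557.8 120.7  42.5] rot=[ 180.    -0.  -165.9] jaw dir 104.1 q1 -31 q7 93.8 turn world -0.1 -> az 0.1
d=[ -3.3 176.8 -82.5] tcp=[557.8 120.7  42.5] rot=[ 180.    -0.  -165.9] jaw dir 104.1 q1 -31 q7 93.8 turn world -0.1 -> az 0.1
```

```bash
python3 -m pendant '[{"ax":0,"ay":0,"az":0,"dx":0,"dy":0,"dz":-20,"jaw":-1},{"ax":0,"ay":0,"az":0,"dx":0,"dy":0,"dz":-50,"jaw":-1},{"ax":0,"ay":0,"az":0,"dx":0,"dy":20,"dz":-75,"jaw":-1},{"ax":0,"ay":0,"az":0,"dx":-1,"dy":50,"dz":-75,"jaw":-1},{"ax":0,"ay":0,"az":0,"dx":-2,"dy":80,"dz":-75,"jaw":-1},{"ax":0,"ay":0,"az":0,"dx":-3,"dy":110,"dz":-75,"jaw":-1},{"ax":0,"ay":0,"az":0,"dx":-3,"dy":140,"dz":-75,"jaw":-1},{"ax":0,"ay":0,"az":0,"dx":-3,"dy":165,"dz":-75,"jaw":-1},{"ax":0,"ay":0,"az":0,"dx":-3,"dy":177,"dz":-75,"jaw":-1},{"ax":0,"ay":0,"az":0,"dx":-3,"dy":177,"dz":-75,"jaw":-1}]'
python3 -c "
from h import *
go(518,293,46,104)
wshot('w_b2',[(518,293,3),(485,293,3)])"
```

```text
time: 4.52
tcp_pos: [516.1, 296.3, 117.0]
tool_rot: [180.0, -0.1, -165.7]
contact_force: [-0.3, 0.4, -2.3]
finger_gap: 19.0
d=[-1.1 -3.7 71. ] tcp=[516.1 296.3 117. ] rot=[ 180.    -0.1 -165.7] jaw dir 104.3 q1 -45 q7 74.0 turn world -0.3 -> az 0.3
pred (518, 293, 3) 275.9 210.2
pred (485, 293, 3) 285.9 172.0
```

View pics/w_b2.png

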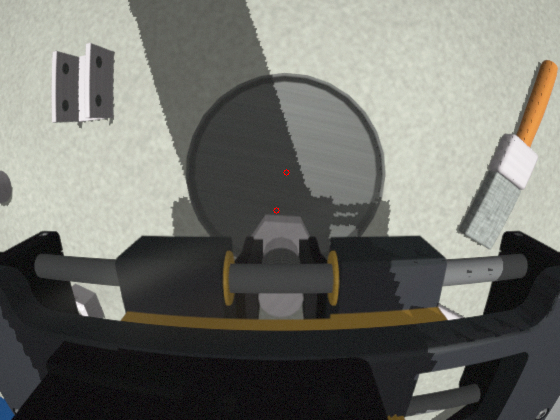

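Bolt is held upright, and the predicted dish centre (286,172) matches the picture. Lowering.

```bash
python3 -m pendant '[{"ax":0,"ay":0,"az":0,"dx":0,"dy":0,"dz":20,"jaw":-1},{"ax":0,"ay":0,"az":0,"dx":0,"dy":0,"dz":45,"jaw":-1},{"ax":0,"ay":0,"az":0,"dx":0,"dy":0,"dz":60,"jaw":-1},{"ax":0,"ay":0,"az":0,"dx":0,"dy":0,"dz":66,"jaw":-1},{"ax":0,"ay":0,"az":0,"dx":0,"dy":0,"dz":66,"jaw":-1},{"ax":0,"ay":0,"az":0,"dx":0,"dy":0,"dz":66,"jaw":-1},{"ax":0,"ay":0,"az":0,"dx":0,"dy":0,"dz":66,"jaw":-1},{"ax":0,"ay":0,"az":0,"dx":0,"dy":0,"dz":66,"jaw":-1}]'
python3 -c "
from h import *
go(518,293,45.5,104)"
```

```text
time: 5.23
tcp_pos: [518.7, 293.1, 52.9]
tool_rot: [180.0, 0.1, -166.0]
contact_force: [0.3, -0.6, -2.5]
finger_gap: 19.1
d=[0.7 0.1 7.4] tcp=[518.7 293.1  52.9] rot=[ 180.     0.1 -166. ] jaw dir 104.0 q1 -44 q7 75.0 turn world -0.0 -> az 0.0
```

```bash
python3 -m pendant '[{"ax":0,"ay":0,"az":0,"dx":0,"dy":0,"dz":3,"jaw":-1},{"ax":0,"ay":0,"az":0,"dx":0,"dy":0,"dz":5,"jaw":-1},{"ax":0,"ay":0,"az":0,"dx":0,"dy":0,"dz":6,"jaw":-1},{"ax":0,"ay":0,"az":0,"dx":0,"dy":0,"dz":6,"jaw":-1},{"ax":0,"ay":0,"az":0,"dx":0,"dy":0,"dz":6,"jaw":-1}]'
python3 -m pendant '[{"ax":0,"ay":0,"az":0,"dx":0,"dy":0,"dz":0,"jaw":-1}]'
```

```text
time: 5.65
tcp_pos: [517.7, 293.0, 45.5]
tool_rot: [-180.0, -0.0, -165.9]
contact_force: [-0.6, -0.5, -2.3]
finger_gap: 18.9
time: 5.73
tcp_pos: [517.7, 292.9, 45.5]
tool_rot: [-180.0, -0.0, -165.9]
contact_force: [0.4, 0.6, -3.0]
finger_gap: 19.0
```

```bash
python3 -m pendant '[{"ax":0,"ay":0,"az":0,"dx":0,"dy":0,"dz":0.6,"jaw":-1},{"ax":0,"ay":0,"az":0,"dx":0,"dy":0,"dz":0.6,"jaw":-1},{"ax":0,"ay":0,"az":0,"dx":0,"dy":0,"dz":0.6,"jaw":-1}]'
python3 -m pendant '[{"ax":0,"ay":0,"az":0,"dx":0,"dy":0,"dz":0,"jaw":-0.3},{"ax":0,"ay":0,"az":0,"dx":0,"dy":0,"dz":0,"jaw":-0.2},{"ax":0,"ay":0,"az":0,"dx":0,"dy":0,"dz":0,"jaw":0},{"ax":0,"ay":0,"az":0,"dx":0,"dy":0,"dz":0,"jaw":0},{"ax":0,"ay":0,"az":0,"dx":0,"dy":0,"dz":0,"jaw":0}]'
```

```text
time: 5.98
tcp_pos: [517.8, 293.0, 45.5]
tool_rot: [180.0, 0.0, -165.9]
contact_force: [-2.6, -1.4, 5.7]
finger_gap: 19.4
time: 6.4
tcp_pos: [517.8, 293.0, 44.9]
tool_rot: [-180.0, 0.0, -165.9]
contact_force: [-0.6, 0.0, -0.6]
finger_gap: 41.1
```

```bash
python3 -m pendant '[{"ax":0,"ay":0,"az":0,"dx":0,"dy":0,"dz":-25,"jaw":0},{"ax":0,"ay":0,"az":0,"dx":0,"dy":0,"dz":-55,"jaw":0.3},{"ax":0,"ay":0,"az":0,"dx":0,"dy":0,"dz":-85,"jaw":0.6},{"ax":0,"ay":0,"az":0,"dx":0,"dy":0,"dz":-85,"jaw":1},{"ax":0,"ay":0,"az":0,"dx":0,"dy":0,"dz":-85,"jaw":1}]'
python3 -c "
from h import *
go(564,-7,125,104)
wshot('w_b3')"
```

```text
time: 6.82
tcp_pos: [518.9, 293.7, 131.9]
tool_rot: [179.9, 0.2, -165.9]
contact_force: [-1.2, -0.7, -0.5]
finger_gap: 62.8
d=[  29.3 -302.6    6.3] tcp=[518.9 293.7 131.9] rot=[ 179.9    0.2 -165.9] jaw dir 104.1 q1 -45 q7 73.9 turn world -0.1 -> az 0.1
```

View pics/w_b3.png

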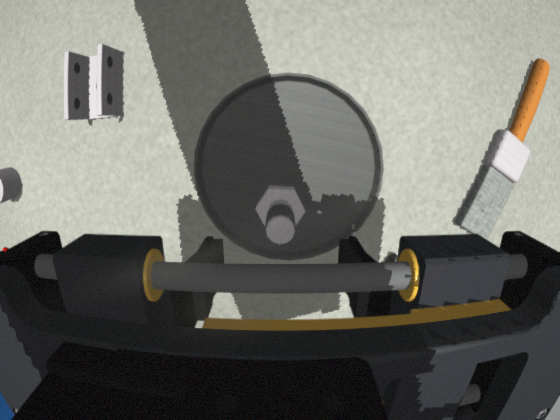

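Bolt stands upright in the dish at (280,220). Next is the short sleeve.

```bash
python3 -m pendant '[{"ax":0,"ay":0,"az":0,"dx":29,"dy":-302,"dz":6,"jaw":1},{"ax":0,"ay":0,"az":0,"dx":29,"dy":-302,"dz":6,"jaw":1},{"ax":0,"ay":0,"az":0,"dx":29,"dy":-302,"dz":6,"jaw":1},{"ax":0,"ay":0,"az":0,"dx":29,"dy":-302,"dz":6,"jaw":1},{"ax":0,"ay":0,"az":0,"dx":29,"dy":-302,"dz":6,"jaw":1},{"ax":0,"ay":0,"az":0,"dx":29,"dy":-302,"dz":6,"jaw":1},{"ax":0,"ay":0,"az":0,"dx":29,"dy":-302,"dz":6,"jaw":1},{"ax":0,"ay":0,"az":0,"dx":29,"dy":-302,"dz":6,"jaw":1},{"ax":0,"ay":0,"az":0,"dx":29,"dy":-302,"dz":6,"jaw":1},{"ax":0,"ay":0,"az":0,"dx":29,"dy":-302,"dz":6,"jaw":1}]'
python3 -m pendant '[{"ax":0,"ay":0,"az":0,"dx":0,"dy":0,"dz":0,"jaw":1},{"ax":0,"ay":0,"az":0,"dx":0,"dy":0,"dz":0,"jaw":1}]'
python3 -c "
from h import *
go(564,-7,28,104)"
```

```text
time: 7.7
tcp_pos: [562.2, -7.6, 122.7]
tool_rot: [180.0, -0.1, -166.1]
contact_force: [0.3, -0.2, 0.2]
finger_gap: 87.0
time: 7.87
tcp_pos: [562.6, -5.1, 123.4]
tool_rot: [180.0, -0.1, -165.8]
contact_force: [-0.6, -0.4, -0.2]
finger_gap: 86.8
d=[-0.9 -2.2 95.3] tcp=[562.6  -5.1 123.4] rot=[ 180.    -0.1 -165.8] jaw dir 104.2 q1 -24 q7 105.8 turn world -0.2 -> az 0.2
```

```bash
python3 -c "
from h import *
wshot('w_s1',[(564.4,-6.6,32)])"; python3 -m pendant '[{"ax":0,"ay":0,"az":0,"dx":-1,"dy":-2,"dz":20,"jaw":1},{"ax":0,"ay":0,"az":0,"dx":-1,"dy":-2,"dz":50,"jaw":1},{"ax":0,"ay":0,"az":0,"dx":-1,"dy":-2,"dz":75,"jaw":1},{"ax":0,"ay":0,"az":0,"dx":-1,"dy":-2,"dz":90,"jaw":1},{"ax":0,"ay":0,"az":0,"dx":-1,"dy":-2,"dz":95,"jaw":1},{"ax":0,"ay":0,"az":0,"dx":-1,"dy":-2,"dz":95,"jaw":1},{"ax":0,"ay":0,"az":0,"dx":-1,"dy":-2,"dz":95,"jaw":0},{"ax":0,"ay":0,"az":0,"dx":-1,"dy":-2,"dz":95,"jaw":0}]'
```

```text
pred (564.4, -6.6, 32) 277.8 218.4
time: 8.58
tcp_pos: [565.4, -8.4, 30.3]
tool_rot: [-180.0, 0.1, -165.9]
contact_force: [1.1, 0.8, -0.7]
finger_gap: 80.1
```

View pics/w_s1.png

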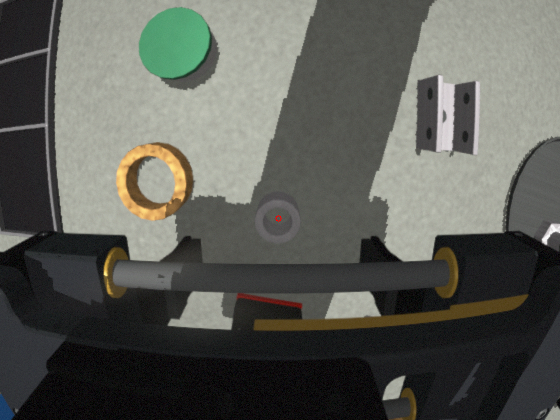

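The sleeve is where predicted, at (278,218). Closing on it.

```bash
python3 -m pendant '[{"ax":0,"ay":0,"az":0,"dx":0,"dy":0,"dz":0,"jaw":-1},{"ax":0,"ay":0,"az":0,"dx":0,"dy":0,"dz":0,"jaw":-1},{"ax":0,"ay":0,"az":0,"dx":0,"dy":0,"dz":0,"jaw":-1},{"ax":0,"ay":0,"az":0,"dx":0,"dy":0,"dz":0,"jaw":-1},{"ax":0,"ay":0,"az":0,"dx":0,"dy":0,"dz":0,"jaw":-1},{"ax":0,"ay":0,"az":0,"dx":0,"dy":0,"dz":0,"jaw":-1},{"ax":0,"ay":0,"az":0,"dx":0,"dy":0,"dz":0,"jaw":-1},{"ax":0,"ay":0,"az":0,"dx":0,"dy":0,"dz":0,"jaw":-1},{"ax":0,"ay":0,"az":0,"dx":0,"dy":0,"dz":0,"jaw":-1},{"ax":0,"ay":0,"az":0,"dx":0,"dy":0,"dz":0,"jaw":-1}]' 40
python3 -m pendant '[{"ax":0,"ay":0,"az":0,"dx":0,"dy":0,"dz":0,"jaw":-1}]'
python3 -c "
from h import *
go(452,293,110,104)"
```

```text
time: 9.42
tcp_pos: [564.4, -8.6, 29.0]
tool_rot: [180.0, -0.0, -165.9]
contact_force: [-1.0, 0.3, 1.6]
finger_gap: 35.4
time: 9.5
tcp_pos: [564.4, -8.6, 29.0]
tool_rot: [180.0, -0.0, -165.9]
contact_force: [-0.9, 0.1, 1.5]
finger_gap: 35.2
d=[ 35.8 319.9 -81. ] tcp=[564.4  -8.6  29. ] rot=[ 180.    -0.  -165.9] jaw dir 104.1 q1 -22 q7 108.8 turn world -0.1 -> az 0.1
```

```bash
python3 -m pendant '[{"ax":0,"ay":0,"az":0,"dx":0,"dy":0,"dz":-30,"jaw":-1},{"ax":0,"ay":0,"az":0,"dx":0,"dy":0,"dz":-60,"jaw":-1},{"ax":0,"ay":0,"az":0,"dx":5,"dy":40,"dz":-81,"jaw":-1},{"ax":0,"ay":0,"az":0,"dx":36,"dy":320,"dz":-81,"jaw":-1},{"ax":0,"ay":0,"az":0,"dx":36,"dy":320,"dz":-81,"jaw":-1},{"ax":0,"ay":0,"az":0,"dx":36,"dy":320,"dz":-81,"jaw":-1},{"ax":0,"ay":0,"az":0,"dx":36,"dy":320,"dz":-81,"jaw":-1},{"ax":0,"ay":0,"az":0,"dx":36,"dy":320,"dz":-81,"jaw":-1},{"ax":0,"ay":0,"az":0,"dx":36,"dy":320,"dz":-81,"jaw":-1},{"ax":0,"ay":0,"az":0,"dx":36,"dy":320,"dz":-81,"jaw":-1}]'
python3 -c "
from h import *
go(452,293,110,104)"
```

```text
time: 10.33
tcp_pos: [450.0, 295.5, 109.8]
tool_rot: [180.0, -0.0, -165.9]
contact_force: [0.7, 0.5, -2.4]
finger_gap: 35.3
d=[-1.3 -2.9 -0.2] tcp=[450.  295.5 109.8] rot=[ 180.    -0.  -165.9] jaw dir 104.1 q1 -48 q7 68.6 turn world -0.1 -> az 0.1
```

```bash
python3 -m pendant '[{"ax":0,"ay":0,"az":0,"dx":0,"dy":0,"dz":0,"jaw":-1},{"ax":0,"ay":0,"az":0,"dx":0,"dy":0,"dz":20,"jaw":-1},{"ax":0,"ay":0,"az":0,"dx":0,"dy":0,"dz":45,"jaw":-1},{"ax":0,"ay":0,"az":0,"dx":0,"dy":0,"dz":65,"jaw":-1},{"ax":0,"ay":0,"az":0,"dx":0,"dy":0,"dz":73,"jaw":-1},{"ax":0,"ay":0,"az":0,"dx":0,"dy":0,"dz":73,"jaw":-1},{"ax":0,"ay":0,"az":0,"dx":0,"dy":0,"dz":73,"jaw":-1},{"ax":0,"ay":0,"az":0,"dx":0,"dy":0,"dz":73,"jaw":-1},{"ax":0,"ay":0,"az":0,"dx":0,"dy":0,"dz":73,"jaw":-1}]'
python3 -c "
from h import *
go(452,293,32,104)"
```

```text
time: 11.08
tcp_pos: [452.7, 293.4, 38.3]
tool_rot: [179.9, 0.1, -166.0]
contact_force: [0.4, 1.2, -2.9]
finger_gap: 35.6
d=[ 0.7 -0.2  6.3] tcp=[452.7 293.4  38.3] rot=[ 179.9    0.1 -166. ] jaw dir 104.0 q1 -47 q7 70.0 turn world -0.0 -> az 0.0
```

```bash
python3 -m pendant '[{"ax":0,"ay":0,"az":0,"dx":0,"dy":0,"dz":3,"jaw":-1},{"ax":0,"ay":0,"az":0,"dx":0,"dy":0,"dz":5,"jaw":-1},{"ax":0,"ay":0,"az":0,"dx":0,"dy":0,"dz":5,"jaw":-1},{"ax":0,"ay":0,"az":0,"dx":0,"dy":0,"dz":5,"jaw":-1},{"ax":0,"ay":0,"az":0,"dx":0,"dy":0,"dz":5,"jaw":-1}]'
```

```text
time: 11.5
tcp_pos: [451.8, 293.0, 32.0]
tool_rot: [180.0, 0.0, -165.9]
contact_force: [-0.1, 0.5, -1.5]
finger_gap: 35.3
```

```bash
python3 -m pendant '[{"ax":0,"ay":0,"az":0,"dx":0,"dy":0,"dz":0.5,"jaw":-1},{"ax":0,"ay":0,"az":0,"dx":0,"dy":0,"dz":0.5,"jaw":-1},{"ax":0,"ay":0,"az":0,"dx":0,"dy":0,"dz":0.5,"jaw":-1},{"ax":0,"ay":0,"az":0,"dx":0,"dy":0,"dz":0.5,"jaw":0},{"ax":0,"ay":0,"az":0,"dx":0,"dy":0,"dz":0.5,"jaw":0.2},{"ax":0,"ay":0,"az":0,"dx":0,"dy":0,"dz":0.5,"jaw":0.2},{"ax":0,"ay":0,"az":0,"dx":0,"dy":0,"dz":0.5,"jaw":0.2}]'
python3 -m pendant '[{"ax":0,"ay":0,"az":0,"dx":0,"dy":0,"dz":-25,"jaw":0.2},{"ax":0,"ay":0,"az":0,"dx":0,"dy":0,"dz":-55,"jaw":0.4},{"ax":0,"ay":0,"az":0,"dx":0,"dy":0,"dz":-85,"jaw":0.6},{"ax":0,"ay":0,"az":0,"dx":0,"dy":0,"dz":-95,"jaw":1},{"ax":0,"ay":0,"az":0,"dx":0,"dy":0,"dz":-95,"jaw":1}]'
python3 -c "
from h import *
go(446.5,107,125,104)
wshot('w_s2')"
```

```text
time: 12.08
tcp_pos: [451.8, 293.0, 31.4]
tool_rot: [180.0, 0.0, -165.9]
contact_force: [0.5, -0.3, -0.4]
finger_gap: 50.2
time: 12.5
tcp_pos: [453.4, 294.1, 129.5]
tool_rot: [179.9, 0.3, -165.9]
contact_force: [0.1, -0.8, -0.6]
finger_gap: 71.5
d=[  52.1 -179.8    3.8] tcp=[453.4 294.1 129.5] rot=[ 179.9    0.3 -165.9] jaw dir 104.1 q1 -48 q7 68.6 turn world -0.1 -> az 0.1
```

View pics/w_s2.png

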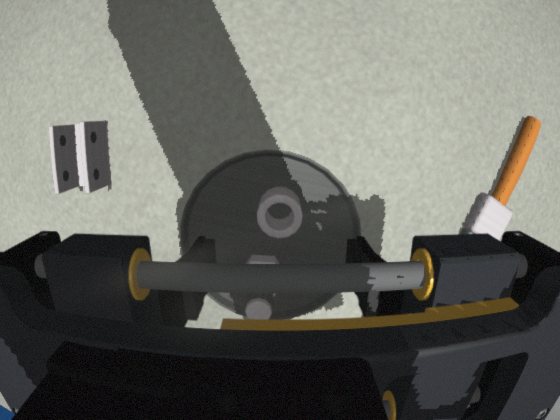

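The sleeve is in the dish at (279,212) with the bolt standing beside it. Bracket next: grip across its walls.

```bash
python3 -m pendant '[{"ax":0,"ay":0,"az":0,"dx":52,"dy":-180,"dz":4,"jaw":1},{"ax":0,"ay":0,"az":0,"dx":52,"dy":-180,"dz":4,"jaw":1},{"ax":0,"ay":0,"az":0,"dx":52,"dy":-180,"dz":4,"jaw":1},{"ax":0,"ay":0,"az":0,"dx":52,"dy":-180,"dz":4,"jaw":1},{"ax":0,"ay":0,"az":0,"dx":52,"dy":-180,"dz":4,"jaw":1},{"ax":0,"ay":0,"az":0,"dx":52,"dy":-180,"dz":4,"jaw":1},{"ax":0,"ay":0,"az":0,"dx":52,"dy":-180,"dz":4,"jaw":1},{"ax":0,"ay":0,"az":0,"dx":52,"dy":-180,"dz":4,"jaw":1}]'
python3 -m pendant '[{"ax":0,"ay":0,"az":0,"dx":0,"dy":0,"dz":0,"jaw":1},{"ax":0,"ay":0,"az":0,"dx":0,"dy":0,"dz":0,"jaw":1}]'
python3 -c "
from h import *
go(446.5,107,33,104.4)
wshot('w_k1',[(446.5,107,5)])"
```

```text
time: 13.22
tcp_pos: [444.6, 106.4, 121.6]
tool_rot: [-180.0, -0.1, -165.9]
contact_force: [0.4, 0.4, 0.4]
finger_gap: 87.1
time: 13.38
tcp_pos: [444.9, 106.8, 122.1]
tool_rot: [-180.0, -0.0, -165.8]
contact_force: [-0.2, 0.2, 0.2]
finger_gap: 86.5
d=[-1.7 -0.2 89.1] tcp=[444.9 106.8 122.1] rot=[-180.    -0.  -165.8] jaw dir 104.2 q1 -37 q7 86.0 turn world 0.2 -> az -0.2
pred (446.5, 107, 5) 280.1 209.9
```

View pics/w_k1.png

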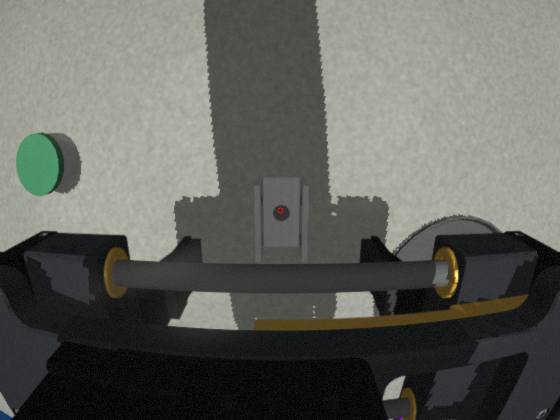

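The bracket is square to the jaws, with its hole at (280,212) as predicted. Going down.

```bash
python3 -m pendant '[{"ax":0,"ay":0,"az":0,"dx":-1.5,"dy":0,"dz":25,"jaw":1},{"ax":0,"ay":0,"az":0,"dx":-1.5,"dy":0,"dz":55,"jaw":1},{"ax":0,"ay":0,"az":0,"dx":-1.5,"dy":0,"dz":80,"jaw":1},{"ax":0,"ay":0,"az":0,"dx":-1.5,"dy":0,"dz":90,"jaw":1},{"ax":0,"ay":0,"az":0,"dx":-1.5,"dy":0,"dz":90,"jaw":1},{"ax":0,"ay":0,"az":0,"dx":-1.5,"dy":0,"dz":90,"jaw":1},{"ax":0,"ay":0,"az":0,"dx":-1.5,"dy":0,"dz":90,"jaw":-1},{"ax":0,"ay":0,"az":0,"dx":-1.5,"dy":0,"dz":90,"jaw":-1},{"ax":0,"ay":0,"az":0,"dx":-1.5,"dy":0,"dz":90,"jaw":-1},{"ax":0,"ay":0,"az":0,"dx":-1.5,"dy":0,"dz":90,"jaw":-1}]' 40
python3 -m pendant '[{"ax":0,"ay":0,"az":0,"dx":0,"dy":0,"dz":0,"jaw":-1},{"ax":0,"ay":0,"az":0,"dx":0,"dy":0,"dz":0,"jaw":-1},{"ax":0,"ay":0,"az":0,"dx":0,"dy":0,"dz":0,"jaw":-1},{"ax":0,"ay":0,"az":0,"dx":0,"dy":0,"dz":0,"jaw":-1},{"ax":0,"ay":0,"az":0,"dx":0,"dy":0,"dz":0,"jaw":-1},{"ax":0,"ay":0,"az":0,"dx":0,"dy":0,"dz":0,"jaw":-1},{"ax":0,"ay":0,"az":0,"dx":0,"dy":0,"dz":0,"jaw":-1}]'
python3 -c "
from h import *
go(600,-275,115,102)"
```

```text
time: 14.27
tcp_pos: [447.1, 106.3, 33.3]
tool_rot: [180.0, 0.1, -165.9]
contact_force: [0.6, 0.4, 0.1]
finger_gap: 67.9
time: 14.85
tcp_pos: [446.5, 106.2, 32.5]
tool_rot: [180.0, -0.0, -165.9]
contact_force: [-0.5, 1.5, 1.2]
finger_gap: 39.4
d=[ -56.2 -407.   -82.5] tcp=[446.5 106.2  32.5] rot=[ 180.    -0.  -165.9] jaw dir 104.1 q1 -36 q7 89.3 turn world -2.1 -> az 2.1
```

```bash
python3 -m pendant '[{"ax":0,"ay":0,"az":0,"dx":0,"dy":0,"dz":-30,"jaw":-1},{"ax":0,"ay":0,"az":0,"dx":0,"dy":0,"dz":-60,"jaw":-1},{"ax":0,"ay":0,"az":0,"dx":-5,"dy":-40,"dz":-82,"jaw":-1},{"ax":0,"ay":0,"az":2,"dx":-56,"dy":-407,"dz":-82,"jaw":-1},{"ax":0,"ay":0,"az":2,"dx":-56,"dy":-407,"dz":-82,"jaw":-1},{"ax":0,"ay":0,"az":2,"dx":-56,"dy":-407,"dz":-82,"jaw":-1},{"ax":0,"ay":0,"az":2,"dx":-56,"dy":-407,"dz":-82,"jaw":-1},{"ax":0,"ay":0,"az":2,"dx":-56,"dy":-407,"dz":-82,"jaw":-1},{"ax":0,"ay":0,"az":2,"dx":-56,"dy":-407,"dz":-82,"jaw":-1},{"ax":0,"ay":0,"az":2,"dx":-56,"dy":-407,"dz":-82,"jaw":-1}]'
python3 -m pendant '[{"ax":0,"ay":0,"az":0,"dx":0,"dy":0,"dz":0,"jaw":-1}]'
python3 -c "
from h import *
go(600,-275,115,102)"
```

```text
time: 15.68
tcp_pos: [568.9, -200.4, 113.5]
tool_rot: [180.0, -0.1, -167.9]
contact_force: [0.4, 0.1, -2.1]
finger_gap: 39.7
time: 15.77
tcp_pos: [569.0, -208.2, 113.8]
tool_rot: [-179.7, -0.1, -168.4]
contact_force: [-2.4, -1.7, -1.9]
finger_gap: 39.8
d=[-17.  -71.7  -0.8] tcp=[ 569.  -208.2  113.8] rot=[-179.7   -0.1 -168.4] jaw dir 101.6 q1 -11 q7 127.7 turn world 0.4 -> az -0.4
```

```bash
python3 -m pendant '[{"ax":0,"ay":0,"az":0,"dx":-8,"dy":-35,"dz":-1,"jaw":-1},{"ax":0,"ay":0,"az":0,"dx":-16,"dy":-70,"dz":-1,"jaw":-1},{"ax":0,"ay":0,"az":0,"dx":-17,"dy":-72,"dz":-1,"jaw":-1},{"ax":0,"ay":0,"az":0,"dx":-17,"dy":-72,"dz":-1,"jaw":-1},{"ax":0,"ay":0,"az":0,"dx":-17,"dy":-72,"dz":-1,"jaw":-1}]'
python3 -c "
from h import *
go(600,-275,35.5,102)
a=np.radians(12);c=np.array([527.5,-290]);e=np.array([np.cos(a),np.sin(a)]);n=np.array([-e[1],e[0]])
wshot('w_k2',[(*(c+e*x+n*y),3) for x,y in [(-131,45),(-131,-45),(-131+2,0),(-57,45),(-57,-45),(-94,0),(-20,0),(17,-45),(17,45)]])"
```

```text
time: 16.18
tcp_pos: [599.9, -265.2, 114.0]
tool_rot: [180.0, -0.1, -168.0]
contact_force: [-0.1, 0.7, -3.1]
finger_gap: 39.8
d=[ 1.8 -9.7 78.5] tcp=[ 599.9 -265.2  114. ] rot=[ 180.    -0.1 -168. ] jaw dir 102.0 q1 -4 q7 134.0 turn world -0.0 -> az 0.0
pred (np.float64(390.0066382170723), np.float64(-273.21978946410525), 3) 323.9 -33.7
pred (np.float64(408.7186903906706), np.float64(-361.25307353014773), 3) 214.8 -32.1
pred (np.float64(401.3189595053391), np.float64(-316.8206081154909), 3) 269.0 -33.0
pred (np.float64(462.38956067137394), np.float64(-257.83432434359105), 3) 325.7 46.7
pred (np.float64(481.10161284497224), np.float64(-345.86760840963353), 3) 212.0 48.0
pred (np.float64(435.55412553102224), np.float64(-309.54369893686936), 3) 268.7 3.5
pred (np.float64(507.9370479853239), np.float64(-294.15823381635516), 3) 268.4 91.0
pred (np.float64(553.4845352992738), np.float64(-330.48214328911934), 3) 212.3 138.6
pred (np.float64(534.7724831256755), np.float64(-242.44885922307685), 3) 325.5 138.0
```

View pics/w_k2.png

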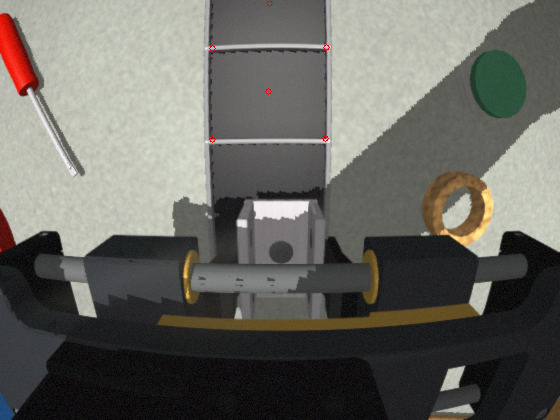

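Tray dividers appear where predicted (rows 47 and 139). The bracket is held straight.

```bash
python3 -c "
from h import *
go(600,-275,35.5,102)"
python3 -m pendant '[{"ax":0,"ay":0,"az":0,"dx":2,"dy":-6,"dz":10,"jaw":-1},{"ax":0,"ay":0,"az":0,"dx":2,"dy":-6,"dz":35,"jaw":-1},{"ax":0,"ay":0,"az":0,"dx":2,"dy":-6,"dz":55,"jaw":-1},{"ax":0,"ay":0,"az":0,"dx":2,"dy":-6,"dz":70,"jaw":-1},{"ax":0,"ay":0,"az":0,"dx":2,"dy":-6,"dz":70,"jaw":-1},{"ax":0,"ay":0,"az":0,"dx":2,"dy":-6,"dz":70,"jaw":-1},{"ax":0,"ay":0,"az":0,"dx":2,"dy":-6,"dz":70,"jaw":-1},{"ax":0,"ay":0,"az":0,"dx":2,"dy":-6,"dz":70,"jaw":-1}]'
python3 -c "
from h import *
go(600,-275,35.5,102)"
```

```text
d=[  2.2 -10.5  78.8] tcp=[ 600.1 -264.3  114.3] rot=[ 179.9   -0.1 -167.9] jaw dir 102.1 q1 -4 q7 134.0 turn world -0.1 -> az 0.1
time: 16.9
tcp_pos: [600.6, -271.9, 46.4]
tool_rot: [-179.9, 0.1, -167.9]
contact_force: [0.4, 0.2, -2.2]
finger_gap: 39.7
d=[ 1.2 -2.9 10.9] tcp=[ 600.6 -271.9   46.4] rot=[-179.9    0.1 -167.9] jaw dir 102.1 q1 -2 q7 136.4 turn world -0.1 -> az 0.1
```

```bash
python3 -m pendant '[{"ax":0,"ay":0,"az":0,"dx":0,"dy":-3,"dz":4,"jaw":-1},{"ax":0,"ay":0,"az":0,"dx":0,"dy":-3,"dz":7,"jaw":-1},{"ax":0,"ay":0,"az":0,"dx":0,"dy":-3,"dz":7,"jaw":-1},{"ax":0,"ay":0,"az":0,"dx":0,"dy":-3,"dz":7,"jaw":-1},{"ax":0,"ay":0,"az":0,"dx":0,"dy":-3,"dz":7,"jaw":-1},{"ax":0,"ay":0,"az":0,"dx":0,"dy":-3,"dz":7,"jaw":-1}]'
```

```text
time: 17.4
tcp_pos: [600.5, -274.6, 38.1]
tool_rot: [-180.0, 0.0, -167.9]
contact_force: [0.2, -0.7, -2.2]
finger_gap: 39.7
```

```bash
python3 -m pendant '[{"ax":0,"ay":0,"az":0,"dx":0,"dy":0,"dz":1.5,"jaw":-1},{"ax":0,"ay":0,"az":0,"dx":0,"dy":0,"dz":2.5,"jaw":-1},{"ax":0,"ay":0,"az":0,"dx":0,"dy":0,"dz":3,"jaw":-1},{"ax":0,"ay":0,"az":0,"dx":0,"dy":0,"dz":3,"jaw":-1},{"ax":0,"ay":0,"az":0,"dx":0,"dy":0,"dz":3,"jaw":-1},{"ax":0,"ay":0,"az":0,"dx":0,"dy":0,"dz":3,"jaw":-1}]'
```

```text
time: 17.9
tcp_pos: [600.5, -274.6, 35.6]
tool_rot: [180.0, 0.0, -167.9]
contact_force: [-3.5, 2.2, 5.4]
finger_gap: 39.9
```

Contact made. Releasing and rising.

```bash
python3 -m pendant '[{"ax":0,"ay":0,"az":0,"dx":0,"dy":0,"dz":0,"jaw":0.1},{"ax":0,"ay":0,"az":0,"dx":0,"dy":0,"dz":0,"jaw":0.2},{"ax":0,"ay":0,"az":0,"dx":0,"dy":0,"dz":0,"jaw":0.2},{"ax":0,"ay":0,"az":0,"dx":0,"dy":0,"dz":0,"jaw":0.2},{"ax":0,"ay":0,"az":0,"dx":0,"dy":0,"dz":-20,"jaw":0.3},{"ax":0,"ay":0,"az":0,"dx":0,"dy":0,"dz":-50,"jaw":0.6},{"ax":0,"ay":0,"az":0,"dx":0,"dy":0,"dz":-90,"jaw":1},{"ax":0,"ay":0,"az":0,"dx":0,"dy":0,"dz":-100,"jaw":1},{"ax":0,"ay":0,"az":0,"dx":0,"dy":0,"dz":-100,"jaw":1},{"ax":0,"ay":0,"az":0,"dx":0,"dy":0,"dz":-100,"jaw":1}]'
python3 -c "
from h import *
go(673.5,-122,140,102)
wshot('w_k3')"
```

```text
time: 18.73
tcp_pos: [600.9, -274.7, 135.7]
tool_rot: [-180.0, 0.1, -167.9]
contact_force: [0.1, 0.9, -0.8]
finger_gap: 81.6
d=[-102.9  134.2   -4.3] tcp=[ 600.9 -274.7  135.7] rot=[-180.     0.1 -167.9] jaw dir 102.1 q1 -4 q7 134.4 turn world -0.1 -> az 0.1
```

View pics/w_k3.png

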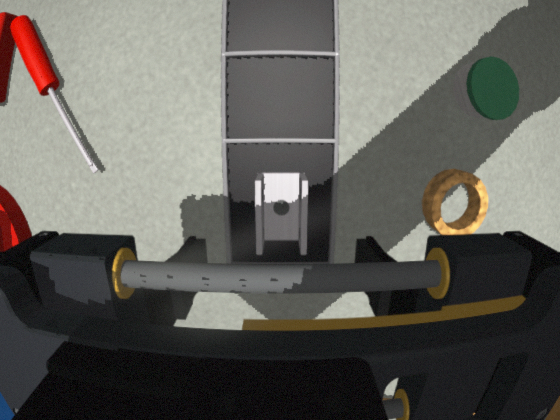

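Bracket sits flat in the long bay, hole at (281,207), clear of the walls. Tall sleeve next.

```bash
python3 -m pendant '[{"ax":0,"ay":0,"az":0,"dx":-20,"dy":26,"dz":-4,"jaw":1},{"ax":0,"ay":0,"az":0,"dx":-103,"dy":134,"dz":-4,"jaw":1},{"ax":0,"ay":0,"az":0,"dx":-103,"dy":134,"dz":-4,"jaw":1},{"ax":0,"ay":0,"az":0,"dx":-103,"dy":134,"dz":-4,"jaw":1},{"ax":0,"ay":0,"az":0,"dx":-103,"dy":134,"dz":-4,"jaw":1},{"ax":0,"ay":0,"az":0,"dx":-103,"dy":134,"dz":-4,"jaw":1},{"ax":0,"ay":0,"az":0,"dx":-103,"dy":134,"dz":-4,"jaw":1},{"ax":0,"ay":0,"az":0,"dx":-103,"dy":134,"dz":-4,"jaw":1},{"ax":0,"ay":0,"az":0,"dx":-103,"dy":134,"dz":-4,"jaw":1}]'
python3 -m pendant '[{"ax":0,"ay":0,"az":0,"dx":0,"dy":0,"dz":0,"jaw":1},{"ax":0,"ay":0,"az":0,"dx":0,"dy":0,"dz":0,"jaw":1}]'
python3 -c "
from h import *
go(673.5,-122,40,102)
wshot('w_t1',[(673.5,-122,60)])"
```

```text
time: 19.53
tcp_pos: [672.3, -124.1, 138.5]
tool_rot: [-180.0, -0.1, -168.1]
contact_force: [-0.5, -0.5, -0.6]
finger_gap: 86.8
time: 19.7
tcp_pos: [672.8, -123.3, 139.0]
tool_rot: [-180.0, -0.0, -168.0]
contact_force: [-0.2, -0.0, -0.5]
finger_gap: 87.2
d=[-1.   1.2 99. ] tcp=[ 672.8 -123.3  139. ] rot=[-180.   -0. -168.] jaw dir 102.0 q1 -15 q7 119.7 turn world 0.0 -> az -0.0
pred (673.5, -122, 60) 281.9 222.7
```

View pics/w_t1.png

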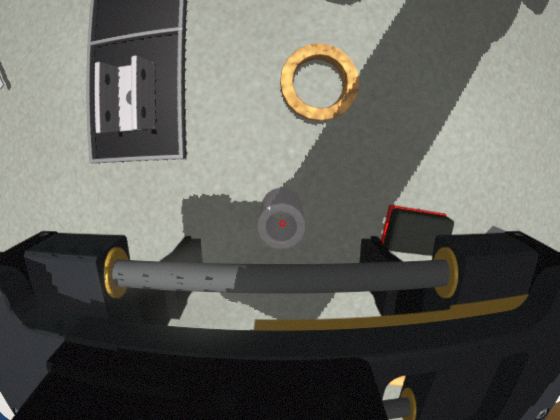

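The tall sleeve is at (281,224) as predicted, and the sanding block is clear of the finger. Descending.

```bash
python3 -m pendant '[{"ax":0,"ay":0,"az":0,"dx":-0.5,"dy":1,"dz":25,"jaw":1},{"ax":0,"ay":0,"az":0,"dx":-0.5,"dy":1,"dz":55,"jaw":1},{"ax":0,"ay":0,"az":0,"dx":-0.5,"dy":1,"dz":85,"jaw":1},{"ax":0,"ay":0,"az":0,"dx":-0.5,"dy":1,"dz":99,"jaw":1},{"ax":0,"ay":0,"az":0,"dx":-0.5,"dy":1,"dz":99,"jaw":1},{"ax":0,"ay":0,"az":0,"dx":-0.5,"dy":1,"dz":99,"jaw":1},{"ax":0,"ay":0,"az":0,"dx":-0.5,"dy":1,"dz":99,"jaw":-1},{"ax":0,"ay":0,"az":0,"dx":-0.5,"dy":1,"dz":99,"jaw":-1},{"ax":0,"ay":0,"az":0,"dx":-0.5,"dy":1,"dz":99,"jaw":-1},{"ax":0,"ay":0,"az":0,"dx":-0.5,"dy":1,"dz":99,"jaw":-1}]' 40
python3 -m pendant '[{"ax":0,"ay":0,"az":0,"dx":0,"dy":0,"dz":0,"jaw":-1},{"ax":0,"ay":0,"az":0,"dx":0,"dy":0,"dz":0,"jaw":-1},{"ax":0,"ay":0,"az":0,"dx":0,"dy":0,"dz":0,"jaw":-1},{"ax":0,"ay":0,"az":0,"dx":0,"dy":0,"dz":0,"jaw":-1},{"ax":0,"ay":0,"az":0,"dx":0,"dy":0,"dz":0,"jaw":-1},{"ax":0,"ay":0,"az":0,"dx":0,"dy":0,"dz":0,"jaw":-1},{"ax":0,"ay":0,"az":0,"dx":0,"dy":0,"dz":0,"jaw":-1},{"ax":0,"ay":0,"az":0,"dx":0,"dy":0,"dz":0,"jaw":-1}]'
python3 -c "
from h import *
go(508,-294,125,102)"
```

```text
time: 20.58
tcp_pos: [674.1, -121.1, 41.3]
tool_rot: [-180.0, 0.1, -167.9]
contact_force: [0.6, 0.8, 0.2]
finger_gap: 68.0
time: 21.25
tcp_pos: [673.5, -121.4, 40.1]
tool_rot: [-180.0, 0.0, -168.0]
contact_force: [0.4, -1.8, 1.4]
finger_gap: 35.4
d=[ 197.9 -134.3  -84.8] tcp=[ 673.5 -121.4   40.1] rot=[-180.    0. -168.] jaw dir 102.0 q1 -14 q7 121.6 turn world -0.0 -> az 0.0
```

```bash
python3 -m pendant '[{"ax":0,"ay":0,"az":0,"dx":0,"dy":0,"dz":-30,"jaw":-1},{"ax":0,"ay":0,"az":0,"dx":0,"dy":0,"dz":-60,"jaw":-1},{"ax":0,"ay":0,"az":0,"dx":15,"dy":-10,"dz":-85,"jaw":-1},{"ax":0,"ay":0,"az":0,"dx":198,"dy":-134,"dz":-85,"jaw":-1},{"ax":0,"ay":0,"az":0,"dx":198,"dy":-134,"dz":-85,"jaw":-1},{"ax":0,"ay":0,"az":0,"dx":198,"dy":-134,"dz":-85,"jaw":-1},{"ax":0,"ay":0,"az":0,"dx":198,"dy":-134,"dz":-85,"jaw":-1},{"ax":0,"ay":0,"az":0,"dx":198,"dy":-134,"dz":-85,"jaw":-1},{"ax":0,"ay":0,"az":0,"dx":198,"dy":-134,"dz":-85,"jaw":-1},{"ax":0,"ay":0,"az":0,"dx":198,"dy":-134,"dz":-85,"jaw":-1}]'
python3 -m pendant '[{"ax":0,"ay":0,"az":0,"dx":0,"dy":0,"dz":0,"jaw":-1},{"ax":0,"ay":0,"az":0,"dx":0,"dy":0,"dz":0,"jaw":-1}]'
python3 -c "
from h import *
go(508,-294,43,102)"
```

```text
time: 22.08
tcp_pos: [503.6, -297.4, 125.0]
tool_rot: [-180.0, -0.1, -168.4]
contact_force: [0.2, 0.1, -3.0]
finger_gap: 35.8
time: 22.25
tcp_pos: [508.4, -292.2, 124.7]
tool_rot: [179.9, 0.0, -167.9]
contact_force: [0.8, 0.3, -2.3]
finger_gap: 35.7
d=[ 0.8 -1.8 81.7] tcp=[ 508.4 -292.2  124.7] rot=[ 179.9    0.  -167.9] jaw dir 102.1 q1 -4 q7 138.0 turn world -0.1 -> az 0.1
```

```bash
python3 -m pendant '[{"ax":0,"ay":0,"az":0,"dx":0,"dy":-1,"dz":20,"jaw":-1},{"ax":0,"ay":0,"az":0,"dx":0,"dy":-1,"dz":45,"jaw":-1},{"ax":0,"ay":0,"az":0,"dx":0,"dy":-1,"dz":66,"jaw":-1},{"ax":0,"ay":0,"az":0,"dx":0,"dy":-1,"dz":76,"jaw":-1},{"ax":0,"ay":0,"az":0,"dx":0,"dy":-1,"dz":78,"jaw":-1},{"ax":0,"ay":0,"az":0,"dx":0,"dy":-1,"dz":78,"jaw":-1},{"ax":0,"ay":0,"az":0,"dx":0,"dy":-1,"dz":78,"jaw":-1},{"ax":0,"ay":0,"az":0,"dx":0,"dy":-1,"dz":78,"jaw":-1},{"ax":0,"ay":0,"az":0,"dx":0,"dy":-1,"dz":78,"jaw":-1},{"ax":0,"ay":0,"az":0,"dx":0,"dy":-1,"dz":78,"jaw":-1}]'
```

```text
time: 23.08
tcp_pos: [508.6, -294.6, 47.9]
tool_rot: [-180.0, 0.1, -167.9]
contact_force: [-0.8, 0.4, -2.7]
finger_gap: 35.3
```

```bash
python3 -m pendant '[{"ax":0,"ay":0,"az":0,"dx":0,"dy":0,"dz":2,"jaw":-1},{"ax":0,"ay":0,"az":0,"dx":0,"dy":0,"dz":4,"jaw":-1},{"ax":0,"ay":0,"az":0,"dx":0,"dy":0,"dz":4.5,"jaw":-1},{"ax":0,"ay":0,"az":0,"dx":0,"dy":0,"dz":4.5,"jaw":-1},{"ax":0,"ay":0,"az":0,"dx":0,"dy":0,"dz":4.5,"jaw":-1},{"ax":0,"ay":0,"az":0,"dx":0,"dy":0,"dz":4.5,"jaw":-1}]'
```

```text
time: 23.58
tcp_pos: [508.3, -294.5, 43.0]
tool_rot: [-180.0, 0.0, -167.9]
contact_force: [-2.1, 0.9, 6.0]
finger_gap: 35.6
```

```bash
python3 -m pendant '[{"ax":0,"ay":0,"az":0,"dx":0,"dy":0,"dz":0,"jaw":0.1},{"ax":0,"ay":0,"az":0,"dx":0,"dy":0,"dz":0,"jaw":0.2},{"ax":0,"ay":0,"az":0,"dx":0,"dy":0,"dz":0,"jaw":0.2},{"ax":0,"ay":0,"az":0,"dx":0,"dy":0,"dz":0,"jaw":0.2},{"ax":0,"ay":0,"az":0,"dx":0,"dy":0,"dz":-20,"jaw":0.3},{"ax":0,"ay":0,"az":0,"dx":0,"dy":0,"dz":-50,"jaw":0.6},{"ax":0,"ay":0,"az":0,"dx":0,"dy":0,"dz":-90,"jaw":1},{"ax":0,"ay":0,"az":0,"dx":0,"dy":0,"dz":-90,"jaw":1},{"ax":0,"ay":0,"az":0,"dx":0,"dy":0,"dz":-90,"jaw":1}]'
python3 -c "
from h import *
go(671.5,115.5,125,116)
wshot('w_t2')"
```

```text
time: 24.33
tcp_pos: [509.4, -295.1, 134.8]
tool_rot: [-179.9, 0.2, -167.9]
contact_force: [1.4, -0.2, -0.2]
finger_gap: 75.6
d=[-244.3  367.7    9.9] tcp=[ 509.4 -295.1  134.8] rot=[-179.9    0.2 -167.9] jaw dir 102.1 q1 -4 q7 137.9 turn world 13.9 -> az -13.9
```

View pics/w_t2.png

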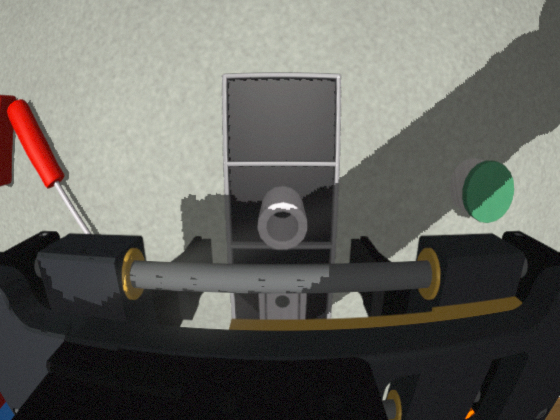

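The tall sleeve stands in the middle bay (top at (283,227)). Moving to the nut.

```bash
python3 -m pendant '[{"ax":0,"ay":0,"az":-2,"dx":-22,"dy":33,"dz":0,"jaw":1},{"ax":0,"ay":0,"az":-4,"dx":-244,"dy":368,"dz":10,"jaw":1},{"ax":0,"ay":0,"az":-6,"dx":-244,"dy":368,"dz":10,"jaw":1},{"ax":0,"ay":0,"az":-8,"dx":-244,"dy":368,"dz":10,"jaw":1},{"ax":0,"ay":0,"az":-10,"dx":-244,"dy":368,"dz":10,"jaw":1},{"ax":0,"ay":0,"az":-12,"dx":-244,"dy":368,"dz":10,"jaw":1},{"ax":0,"ay":0,"az":-14,"dx":-244,"dy":368,"dz":10,"jaw":1},{"ax":0,"ay":0,"az":-14,"dx":-244,"dy":368,"dz":10,"jaw":1},{"ax":0,"ay":0,"az":-14,"dx":-244,"dy":368,"dz":10,"jaw":1},{"ax":0,"ay":0,"az":-14,"dx":-244,"dy":368,"dz":10,"jaw":1}]'
python3 -m pendant '[{"ax":0,"ay":0,"az":0,"dx":0,"dy":0,"dz":0,"jaw":1},{"ax":0,"ay":0,"az":0,"dx":0,"dy":0,"dz":0,"jaw":1}]'
python3 -c "
from h import *
go(671.5,115.5,125,116)"
```

```text
time: 25.22
tcp_pos: [659.3, 93.4, 121.1]
tool_rot: [179.9, -0.1, -153.9]
contact_force: [0.7, -0.1, -0.1]
finger_gap: 86.9
time: 25.38
tcp_pos: [659.0, 95.1, 120.5]
tool_rot: [179.9, -0.2, -153.6]
contact_force: [0.5, -0.5, -0.4]
finger_gap: 86.8
d=[-20.3  12.7  -4.5] tcp=[659.   95.1 120.5] rot=[ 179.9   -0.2 -153.6] jaw dir 116.4 q1 -29 q7 112.8 turn world -0.4 -> az 0.4
```

```bash
python3 -m pendant '[{"ax":0,"ay":0,"az":0,"dx":-20,"dy":13,"dz":-4,"jaw":1},{"ax":0,"ay":0,"az":0,"dx":-20,"dy":13,"dz":-4,"jaw":1},{"ax":0,"ay":0,"az":0,"dx":-20,"dy":13,"dz":-4,"jaw":1},{"ax":0,"ay":0,"az":0,"dx":-20,"dy":13,"dz":-4,"jaw":1}]'
python3 -c "
from h import *
go(671.5,115.5,28,116)
wshot('w_n1',[(671.5,115.5,26)])"
```

```text
time: 25.72
tcp_pos: [671.5, 109.9, 126.2]
tool_rot: [-180.0, -0.1, -154.0]
contact_force: [0.3, -0.7, -0.1]
finger_gap: 87.1
d=[-2.7  5.  98.2] tcp=[671.5 109.9 126.2] rot=[-180.    -0.1 -154. ] jaw dir 116.0 q1 -30 q7 111.3 turn world 0.0 -> az -0.0
pred (671.5, 115.5, 26) 286.8 216.7
```

View pics/w_n1.png

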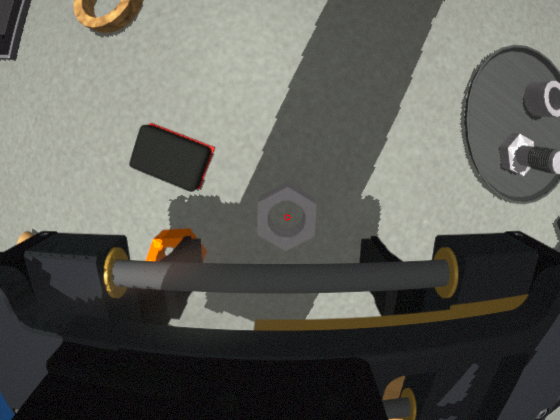

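Run:
```python
from h import *
f=imaging.grab_frame("top"); h=cv2.cvtColor(f["image"],cv2.COLOR_BGR2HSV)
m=cv2.inRange(h,(5,180,120),(20,255,255)); m[:110]=0;m[160:]=0
v,u=np.nonzero(m); c=px2w(f,u.mean(),v.mean(),26); print(c,len(u))
a=np.radians(116); r=c[:2]-[671.5,115.5]; print("along jaw",r@[np.cos(a),np.sin(a)],"across",r@[-np.sin(a),np.cos(a)])
go(671.5,115.5,28,116)
```

```text
[nan nan nan] 0
along jaw nan across nan
d=[-2.5  5.1 98.7] tcp=[671.6 109.9 126.7] rot=[-180.    -0.1 -154.1] jaw dir 115.9 q1 -30 q7 111.3 turn world 0.1 -> az -0.1<stdin>:4: RuntimeWarning: Mean of empty slice.
  ret = ret.dtype.type(ret / rcount)
```

Run:
```python
from h import *
f=imaging.grab_frame("top")
c=px2w(f,274.3,135,26); a=np.radians(116); r=c[:2]-[671.5,115.5]; print(c,"along jaw",r@[np.cos(a),np.sin(a)],"across",r@[-np.sin(a),np.cos(a)])
```

```text
[747.1  43.1  26. ] along jaw -98.20461164894843 across -36.21872781644603
```

Orange nut is 98 mm along the jaw axis, with its edge at about 71 mm. The finger backs reach 58 mm, so there is clearance. Descending on the grey nut.

```bash
python3 -m pendant '[{"ax":0,"ay":0,"az":0,"dx":-2.5,"dy":5,"dz":15,"jaw":1},{"ax":0,"ay":0,"az":0,"dx":-2.5,"dy":5,"dz":45,"jaw":1},{"ax":0,"ay":0,"az":0,"dx":-2.5,"dy":5,"dz":75,"jaw":1},{"ax":0,"ay":0,"az":0,"dx":-2.5,"dy":5,"dz":95,"jaw":1},{"ax":0,"ay":0,"az":0,"dx":-2.5,"dy":5,"dz":99,"jaw":1},{"ax":0,"ay":0,"az":0,"dx":-2.5,"dy":5,"dz":99,"jaw":1},{"ax":0,"ay":0,"az":0,"dx":-2.5,"dy":5,"dz":99,"jaw":1},{"ax":0,"ay":0,"az":0,"dx":-2.5,"dy":5,"dz":99,"jaw":1},{"ax":0,"ay":0,"az":0,"dx":-2.5,"dy":5,"dz":99,"jaw":1}]' 45
python3 -c "
from h import *
go(671.5,115.5,28,116)"
```

```text
time: 26.62
tcp_pos: [673.3, 117.5, 30.1]
tool_rot: [-180.0, 0.2, -153.9]
contact_force: [0.9, -0.2, -0.6]
finger_gap: 87.3
d=[ 2.5 -1.   2.1] tcp=[673.3 117.5  30.1] rot=[-180.     0.2 -153.9] jaw dir 116.1 q1 -29 q7 112.5 turn world -0.1 -> az 0.1
```

```bash
python3 -m pendant '[{"ax":0,"ay":0,"az":0,"dx":1,"dy":-1,"dz":2,"jaw":1},{"ax":0,"ay":0,"az":0,"dx":1,"dy":-1,"dz":2,"jaw":-1},{"ax":0,"ay":0,"az":0,"dx":1,"dy":-1,"dz":2,"jaw":-1},{"ax":0,"ay":0,"az":0,"dx":1,"dy":-1,"dz":2,"jaw":-1},{"ax":0,"ay":0,"az":0,"dx":1,"dy":-1,"dz":2,"jaw":-1},{"ax":0,"ay":0,"az":0,"dx":1,"dy":-1,"dz":2,"jaw":-1},{"ax":0,"ay":0,"az":0,"dx":1,"dy":-1,"dz":2,"jaw":-1},{"ax":0,"ay":0,"az":0,"dx":1,"dy":-1,"dz":2,"jaw":-1},{"ax":0,"ay":0,"az":0,"dx":1,"dy":-1,"dz":2,"jaw":-1},{"ax":0,"ay":0,"az":0,"dx":1,"dy":-1,"dz":2,"jaw":-1}]' 45
python3 -m pendant '[{"ax":0,"ay":0,"az":0,"dx":0,"dy":0,"dz":0,"jaw":-1},{"ax":0,"ay":0,"az":0,"dx":0,"dy":0,"dz":0,"jaw":-1}]'
python3 -c "
from h import *
go(435.5,-309.5,115,102)"
```

```text
time: 27.45
tcp_pos: [671.8, 116.0, 26.1]
tool_rot: [-180.0, -0.0, -153.9]
contact_force: [-0.2, -0.2, -0.4]
finger_gap: 45.2
time: 27.62
tcp_pos: [671.7, 116.0, 26.1]
tool_rot: [-180.0, -0.0, -153.9]
contact_force: [0.6, -0.9, -0.6]
finger_gap: 45.6
d=[ 399.1 -278.5  -88.8] tcp=[671.7 116.   26.1] rot=[-180.    -0.  -153.9] jaw dir 116.1 q1 -29 q7 112.6 turn world -14.1 -> az 14.1
```

```bash
python3 -m pendant '[{"ax":0,"ay":0,"az":0,"dx":0,"dy":0,"dz":-30,"jaw":-1},{"ax":0,"ay":0,"az":0,"dx":0,"dy":0,"dz":-60,"jaw":-1},{"ax":0,"ay":0,"az":2,"dx":20,"dy":-14,"dz":-89,"jaw":-1},{"ax":0,"ay":0,"az":4,"dx":399,"dy":-278,"dz":-89,"jaw":-1},{"ax":0,"ay":0,"az":6,"dx":399,"dy":-278,"dz":-89,"jaw":-1},{"ax":0,"ay":0,"az":8,"dx":399,"dy":-278,"dz":-89,"jaw":-1},{"ax":0,"ay":0,"az":10,"dx":399,"dy":-278,"dz":-89,"jaw":-1},{"ax":0,"ay":0,"az":12,"dx":399,"dy":-278,"dz":-89,"jaw":-1},{"ax":0,"ay":0,"az":14,"dx":399,"dy":-278,"dz":-89,"jaw":-1},{"ax":0,"ay":0,"az":14,"dx":399,"dy":-278,"dz":-89,"jaw":-1}]'
python3 -m pendant '[{"ax":0,"ay":0,"az":0,"dx":0,"dy":0,"dz":0,"jaw":-1},{"ax":0,"ay":0,"az":0,"dx":0,"dy":0,"dz":0,"jaw":-1}]'
python3 -c "
from h import *
go(435.5,-309.5,115,102)"
```

```text
time: 28.45
tcp_pos: [516.6, -161.5, 115.1]
tool_rot: [180.0, 0.0, -168.1]
contact_force: [0.5, -1.4, -3.1]
finger_gap: 46.0
time: 28.62
tcp_pos: [516.6, -162.8, 115.4]
tool_rot: [180.0, -0.0, -168.2]
contact_force: [0.8, 1.0, -1.7]
finger_gap: 45.7
d=[ 109.3 -127.1    0.4] tcp=[ 516.6 -162.8  115.4] rot=[ 180.    -0.  -168.2] jaw dir 101.8 q1 -16 q7 122.3 turn world 0.2 -> az -0.2
```

```bash
python3 -m pendant '[{"ax":0,"ay":0,"az":0,"dx":27,"dy":-32,"dz":0,"jaw":-1},{"ax":0,"ay":0,"az":0,"dx":54,"dy":-63,"dz":0,"jaw":-1},{"ax":0,"ay":0,"az":0,"dx":81,"dy":-95,"dz":0,"jaw":-1},{"ax":0,"ay":0,"az":0,"dx":109,"dy":-127,"dz":0,"jaw":-1},{"ax":0,"ay":0,"az":0,"dx":109,"dy":-127,"dz":0,"jaw":-1},{"ax":0,"ay":0,"az":0,"dx":109,"dy":-127,"dz":0,"jaw":-1},{"ax":0,"ay":0,"az":0,"dx":109,"dy":-127,"dz":0,"jaw":-1},{"ax":0,"ay":0,"az":0,"dx":109,"dy":-127,"dz":0,"jaw":-1}]'
python3 -m pendant '[{"ax":0,"ay":0,"az":0,"dx":0,"dy":0,"dz":0,"jaw":-1}]'
python3 -c "
from h import *
go(435.5,-309.5,29,102)
a=np.radians(12);c=np.array([527.5,-290]);e=np.array([np.cos(a),np.sin(a)]);n=np.array([-e[1],e[0]])
wshot('w_n2',[(*(c+e*x+n*y),3) for x,y in [(-129,45),(-129,-45),(-94,0)]])"
```

```text
time: 29.28
tcp_pos: [439.4, -305.2, 114.9]
tool_rot: [180.0, 0.0, -167.8]
contact_force: [0.7, 0.4, -2.0]
finger_gap: 45.8
time: 29.37
tcp_pos: [439.3, -305.4, 115.0]
tool_rot: [180.0, -0.0, -167.8]
contact_force: [-0.1, -0.3, -2.5]
finger_gap: 46.1
d=[ 4.6 -3.3 86. ] tcp=[ 439.3 -305.4  115. ] rot=[ 180.    -0.  -167.8] jaw dir 102.2 q1 -4 q7 141.1 turn world -0.2 -> az 0.2
pred (np.float64(391.96293341853993), np.float64(-272.8039660824697), 3) 332.4 162.2
pred (np.float64(410.6749855921382), np.float64(-360.83725014851217), 3) 220.5 161.9
pred (np.float64(435.55412553102224), np.float64(-309.54369893686936), 3) 276.3 204.2
```

View pics/w_n2.png

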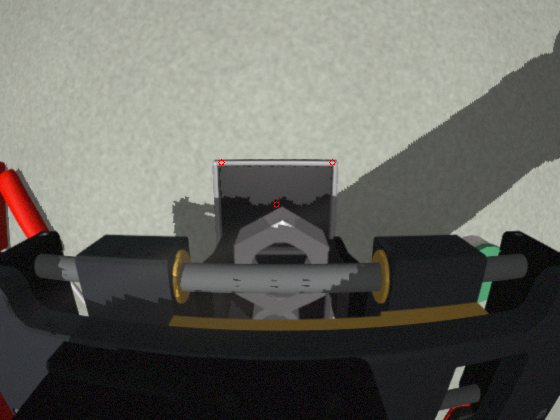

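Bay corners fall as predicted at (221,162) and (332,162), and the nut is centred across. Lowering.

```bash
python3 -m pendant '[{"ax":0,"ay":0,"az":0,"dx":4.5,"dy":-3,"dz":0,"jaw":-1},{"ax":0,"ay":0,"az":0,"dx":4.5,"dy":-3,"dz":20,"jaw":-1},{"ax":0,"ay":0,"az":0,"dx":4.5,"dy":-3,"dz":50,"jaw":-1},{"ax":0,"ay":0,"az":0,"dx":4.5,"dy":-3,"dz":70,"jaw":-1},{"ax":0,"ay":0,"az":0,"dx":4.5,"dy":-3,"dz":80,"jaw":-1},{"ax":0,"ay":0,"az":0,"dx":4.5,"dy":-3,"dz":80,"jaw":-1},{"ax":0,"ay":0,"az":0,"dx":4.5,"dy":-3,"dz":80,"jaw":-1},{"ax":0,"ay":0,"az":0,"dx":4.5,"dy":-3,"dz":80,"jaw":-1},{"ax":0,"ay":0,"az":0,"dx":4.5,"dy":-3,"dz":80,"jaw":-1}]'
python3 -m pendant '[{"ax":0,"ay":0,"az":0,"dx":0,"dy":0,"dz":0,"jaw":-1}]'
```

```text
time: 30.17
tcp_pos: [435.2, -311.6, 36.6]
tool_rot: [-179.9, 0.1, -167.9]
contact_force: [0.9, 0.2, -1.5]
finger_gap: 45.6
time: 30.25
tcp_pos: [435.1, -311.4, 36.3]
tool_rot: [-179.9, 0.1, -167.9]
contact_force: [-0.4, 0.5, -1.7]
finger_gap: 45.6
```

```bash
python3 -m pendant '[{"ax":0,"ay":0,"az":0,"dx":0,"dy":1,"dz":3,"jaw":-1},{"ax":0,"ay":0,"az":0,"dx":0,"dy":1,"dz":5,"jaw":-1},{"ax":0,"ay":0,"az":0,"dx":0,"dy":1,"dz":6,"jaw":-1},{"ax":0,"ay":0,"az":0,"dx":0,"dy":1,"dz":6,"jaw":-1},{"ax":0,"ay":0,"az":0,"dx":0,"dy":1,"dz":6,"jaw":-1},{"ax":0,"ay":0,"az":0,"dx":0,"dy":1,"dz":6,"jaw":-1}]'
```

```text
time: 30.75
tcp_pos: [434.0, -310.1, 29.1]
tool_rot: [-180.0, -0.0, -167.9]
contact_force: [1.4, -0.1, -1.9]
finger_gap: 45.5
```

```bash
python3 -m pendant '[{"ax":0,"ay":0,"az":0,"dx":0,"dy":0,"dz":0.6,"jaw":-1},{"ax":0,"ay":0,"az":0,"dx":0,"dy":0,"dz":0.6,"jaw":-1},{"ax":0,"ay":0,"az":0,"dx":0,"dy":0,"dz":0.6,"jaw":-1}]'
```

```text
time: 31.0
tcp_pos: [434.1, -310.1, 29.1]
tool_rot: [180.0, 0.0, -167.9]
contact_force: [-3.8, 1.7, 5.7]
finger_gap: 45.9
```

Contact. Releasing, rising and moving aside for a check.

```bash
python3 -m pendant '[{"ax":0,"ay":0,"az":0,"dx":0,"dy":0,"dz":0,"jaw":0.2},{"ax":0,"ay":0,"az":0,"dx":0,"dy":0,"dz":0,"jaw":0.35},{"ax":0,"ay":0,"az":0,"dx":0,"dy":0,"dz":0,"jaw":0.35},{"ax":0,"ay":0,"az":0,"dx":0,"dy":0,"dz":0,"jaw":0.35},{"ax":0,"ay":0,"az":0,"dx":0,"dy":0,"dz":-20,"jaw":0.4},{"ax":0,"ay":0,"az":0,"dx":0,"dy":0,"dz":-50,"jaw":0.6},{"ax":0,"ay":0,"az":0,"dx":0,"dy":0,"dz":-90,"jaw":0.8},{"ax":0,"ay":0,"az":0,"dx":0,"dy":0,"dz":-120,"jaw":0.8},{"ax":0,"ay":0,"az":0,"dx":0,"dy":0,"dz":-150,"jaw":0.8},{"ax":0,"ay":0,"az":0,"dx":0,"dy":0,"dz":-180,"jaw":0.8}]'
python3 -m pendant '[{"ax":0,"ay":0,"az":0,"dx":20,"dy":30,"dz":-20,"jaw":0.8},{"ax":0,"ay":0,"az":0,"dx":20,"dy":60,"dz":-40,"jaw":0.8},{"ax":0,"ay":0,"az":0,"dx":20,"dy":120,"dz":-50,"jaw":0.8},{"ax":0,"ay":0,"az":0,"dx":20,"dy":180,"dz":-60,"jaw":0.8},{"ax":0,"ay":0,"az":0,"dx":20,"dy":180,"dz":-60,"jaw":0.8},{"ax":0,"ay":0,"az":0,"dx":20,"dy":240,"dz":-60,"jaw":0.8},{"ax":0,"ay":0,"az":0,"dx":20,"dy":300,"dz":-60,"jaw":0.8},{"ax":0,"ay":0,"az":0,"dx":20,"dy":300,"dz":-60,"jaw":0.8},{"ax":0,"ay":0,"az":0,"dx":20,"dy":300,"dz":-60,"jaw":0.8},{"ax":0,"ay":0,"az":0,"dx":20,"dy":300,"dz":-60,"jaw":0.8}]'
python3 -c "
from h import *
f=imaging.grab_frame('scene'); cv2.imwrite('pics/scene9.png',f['image'])
f=imaging.grab_frame('top'); cv2.imwrite('pics/top9.png',f['image']); im=f['image']
cv2.imwrite('pics/top9c.png',cv2.resize(im[130:295,125:455],None,fx=2.4,fy=2.4,interpolation=cv2.INTER_CUBIC))"
```

```text
time: 31.83
tcp_pos: [433.9, -310.1, 210.3]
tool_rot: [-180.0, 0.0, -168.0]
contact_force: [-0.2, -0.8, -0.2]
finger_gap: 77.1
time: 32.67
tcp_pos: [351.6, -19.6, 268.7]
tool_rot: [-180.0, 0.0, -167.7]
contact_force: [0.3, -0.3, 0.7]
finger_gap: 78.4
```

View pics/top9c.png

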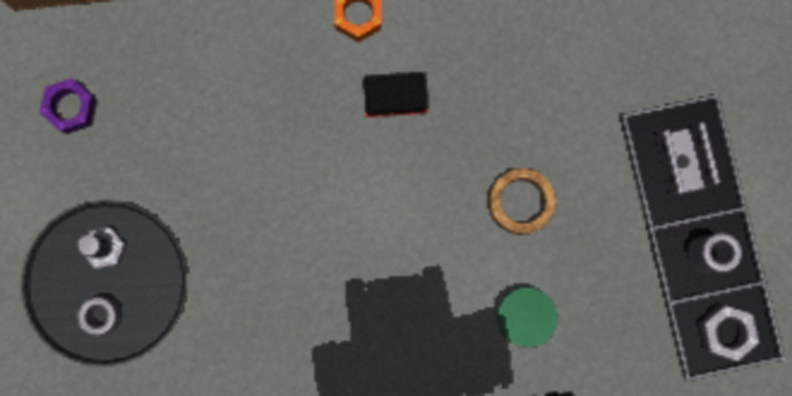

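View pics/scene9.png

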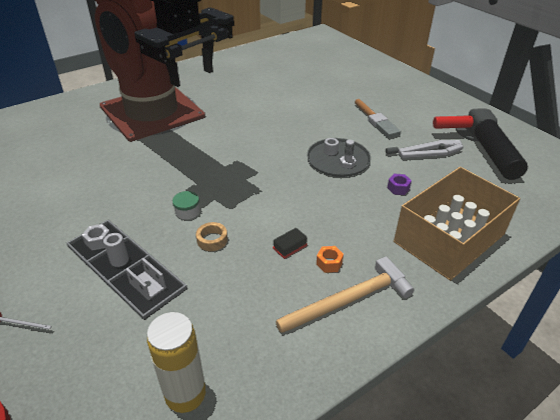

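All five pieces look upright in their places. In the crop: nut (732,332), tall sleeve top (722,252), bracket hole (683,161), bolt top (90,244), short sleeve top (97,316). Checking numbers.

Run:
```python
from h import *
f=imaging.grab_frame("top")
P=lambda x,y,z:px2w(f,125+(x+.5)/2.4-.5,130+(y+.5)/2.4-.5,z)[:2]
a=np.radians(12);c=np.array([527.5,-290]);R2=np.array([[np.cos(a),np.sin(a)],[-np.sin(a),np.cos(a)]])
for n,x,y,z in [("nut",732,332,29),("tall",722,252,63),("brkt",683,161,8)]: print(n,R2@(P(x,y,z)-c))
for n,x,y,z in [("bolt",90,244,70),("short",97,316,35)]: d=P(x,y,z)-[485,293];print(n,d,np.hypot(*d))
for n,x,y,z in [("tin",527,317,36),("tape",522,201,24),("sander",395,93,26)]: print(n,P(x,y,z))
print(arm.sense()["qd"])
```

```text
nut [-95.5  -0.2]
tall [-19.1   0.6]
brkt [74.5 -0.4]
bolt [34.1 -1.7] 34.143837906484485
short [-32.5  -0.7] 32.46820843082995
tin [ 449.5 -115. ]
tape [ 560.5 -113.8]
sander [666.8   8.3]
[ 0.4  0.4  0.4 -0.1 -0.2  0.2 -0.2]
```

```bash
python3 -c "
from workcell import workorder; print(workorder.job_done())"
```

```text
the job is handed in; nothing more can be done
None
```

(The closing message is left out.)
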